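# Set up the desk whiteboard and put its markers away capped

## Task

Get the little whiteboard ready for the next call: first push the stand's folding prop leg back until it hits its stop, then take the board out of the letter sorter and stand it centred on the stand, its bottom edge behind the lips and its back leaning on the leg. The markers were left with their caps half off: press every cap fully home, and stand every marker, cap up, in a well of the caddy. Leave the other things on the desk where they are.

Things in the scene. Friction and masses are not known exactly. Their poses are not given: they have to be found in the camera images.
- stand: Pale wooden whiteboard stand, fixed. Origin: underside, below the leg hinge; front (-x) faces the robot. Base: x -110 to 60 mm, y +-80, 14 mm thick. Two lips 15 mm high on it, x -40 to -30 mm, at |y| 35 to 80 mm; the board stands on the base between lips (x -30) and leg foot (x about -5). The middle (|y| under 35) is free of lips.
- prop (a joint): Folding prop leg of the stand: dark paddle 105 mm long, 50 wide, 8 thick, hinged along the stand's y axis at x = 0, 18 mm above the desk. In rad: 0 = folded flat to the front (-x), 1.57 = straight up, 1.92 = at its stop, leaning 20 degrees back (+x). Starts half raised, 0.9 to 1.2. The stiff hinge (0.1 N m) holds it where left; push its end to +x with 1 to 4 N, rising with it.
- prop_tip (a point): Middle of the free end of the prop leg, 105 mm from the hinge line.
- board: Small dry-erase board with an aluminium rim, 200 mm wide (its y), 120 mm tall (its z), 10 mm thick (its x), 0.22 kg; both faces alike. Origin: middle of the bottom edge. It starts upright in the front slot of the letter sorter.
- board_top (a point): Middle of the board's top edge.
- sorter: Dark steel letter sorter, fixed. Origin: underside, below the middle of the front slot. The slot is 16 mm wide (sorter x) between plates 160 mm long in y that reach 80 mm above the desk; its floor is 10 mm above the desk. Folders behind it (x over 27 mm) reach 100 mm high.
- caddy: Black desk caddy, loose, 0.8 kg: a row along its own x of four square wells, 40 x 40 mm inside, at x = -75, -25, 25, 75 mm, y = 0; floor 4 mm, rims 72 mm above the desk; each takes one marker. A low note tray (to 31 mm high) lies on its -y side, y -24 to -109 mm. Origin: underside, below the middle of the row.
- marker_red: Thick white dry-erase marker with red bands and red cap, 26 mm in diameter, 55 g, standing on its flat foot, cap up. Origin: centre of the foot; z along the marker to the cap. The barrel ends 80 mm up; the cap (38 mm long, 26 mm in diameter) sits on it: 118 mm in all when the cap is home. May be absent.
- cap_red (a joint): How far the red cap stands up from home along its marker, in m: 0 = fully home, 0.012 = its outer limit (it does not come right off). Starts 0.006 to 0.010, with a dark neck showing in the gap. A tight snap fit: it is held wherever it is left and takes about 6 N along the marker to move, so a press of 8 to 15 N sends it home.
- marker_blue: Thick white dry-erase marker with blue bands and blue cap, 26 mm in diameter, 55 g, standing on its flat foot, cap up. Origin: centre of the foot; z along the marker to the cap. The barrel ends 80 mm up; the cap (38 mm long, 26 mm in diameter) sits on it: 118 mm in all when the cap is home. May be absent.
- cap_blue (a joint): How far the blue cap stands up from home along its marker, in m: 0 = fully home, 0.012 = its outer limit (it does not come right off). Starts 0.006 to 0.010, with a dark neck showing in the gap. A tight snap fit: it is held wherever it is left and takes about 6 N along the marker to move, so a press of 8 to 15 N sends it home.
- marker_green: Thick white dry-erase marker with green bands and green cap, 26 mm in diameter, 55 g, standing on its flat foot, cap up. Origin: centre of the foot; z along the marker to the cap. The barrel ends 80 mm up; the cap (38 mm long, 26 mm in diameter) sits on it: 118 mm in all when the cap is home. May be absent.
- cap_green (a joint): How far the green cap stands up from home along its marker, in m: 0 = fully home, 0.012 = its outer limit (it does not come right off). Starts 0.006 to 0.010, with a dark neck showing in the gap. A tight snap fit: it is held wherever it is left and takes about 6 N along the marker to move, so a press of 8 to 15 N sends it home.
- marker_orange: Thick white dry-erase marker with orange bands and orange cap, 26 mm in diameter, 55 g, standing on its flat foot, cap up. Origin: centre of the foot; z along the marker to the cap. The barrel ends 80 mm up; the cap (38 mm long, 26 mm in diameter) sits on it: 118 mm in all when the cap is home. May be absent.
- cap_orange (a joint): How far the orange cap stands up from home along its marker, in m: 0 = fully home, 0.012 = its outer limit (it does not come right off). Starts 0.006 to 0.010, with a dark neck showing in the gap. A tight snap fit: it is held wherever it is left and takes about 6 N along the marker to move, so a press of 8 to 15 N sends it home.
- eraser: Blue felt board eraser, 110 x 46 x 26 mm, lying flat; a bystander, to be left alone. Origin: centre of its underside.
- mug: White mug, 82 mm across, 95 mm tall; a bystander, to be left alone. Origin: centre of its underside.
- calculator: Grey pocket calculator, 120 x 75 x 16 mm, lying flat; a bystander, to be left alone. Origin: centre of its underside.
- paperweight: Brass paperweight, 64 mm across, 50 mm tall; a bystander, to be left alone. Origin: centre of its underside.
Mind the look-alikes: they are no part of the job. Of the things shaped like the stand, the wooden one is meant.

How it is judged:
By the outcome, as a careful person would: the job done as asked, in the order asked, and still so for the second after the job is handed in, with the robot touching nothing.
Of marker_red, marker_blue, marker_green, marker_orange only 3 to 4 are there at a start; the rules pass over those that are not, and their reading is None.
At some moment in a run one of caddy may be knocked a few centimetres aside while the robot is not near it.
It also fails if it takes over 210 s, if anything falls off the work surface, if the arm or the gripper's body presses on something with over 40 N, if the wrist force passes 120 N, or if a joint passes its speed limit or range.

## Robot

A 6-joint arm with a two-finger parallel gripper is mounted at the origin on the work surface. World frame = base frame: x ahead of the robot, y to its left, z up, the work surface at z = 0. Lengths are in m, angles in rad, forces in N, time in s.
With the tool pointing down it reaches from about 0.25 to 0.725 m from the base axis. Payload 4 kg.
Tool frame: the origin (TCP) lies on the centre line of the jaws, within the pads' length; the fingertips stand ahead of it and the grasp point (between the pads) lies 11 mm behind it (bot.tip_extent is the z of the fingertips in the tool frame, in m); z points along the fingers, y is the direction in which the jaws open and shut (so a half turn about z gives the same grasp; the last joint's range is limited). The gripper opens to 85 mm and grips with 20 to 120 N. Pads are 22 mm wide; open, the fingers measure 114 mm over their backs; the gripper's body (76 mm by 85 mm) begins 54 mm behind the grasp point. The pads swing forward as they close: fully open they stand 13 mm farther back than shut.
Start: joints at [-1.235, 0.241, 0.005, 1.335, 0, 1.571], TCP at [0.165, -0.472, 0.239] pointing down, gripper open.
Joint ranges: [-2.72, 2.72], [-1.05, 1.87], [-1.09, 1.28], [-1.99, 2.15], [-1.42, 1.44], [-3.14, 3.14]. Speed limits (rad/s): [2.79, 2.79, 3.14, 3.14, 3.14, 3.14].

## Interface

Orientations are given as a unit quaternion [x, y, z, w].
In Python, from workcell import bot gives the robot as it stands.
- The arm moves only by the shell command python3 -m jog 'ROWS'. ROWS is JSON, a list that holds one entry, the list of rows, each a list of 7 numbers: the shift along the world's x, y, z in m, then the turn, a rotation vector about the world's x, y, z in degrees, then the closure in counts, from 0 (fully open) to 255 (shut). In form: [[[tx, ty, tz, ax, ay, az, fingers], ...]]. A call has 1 to 10 rows; each row is the pose to reach, as a shift and turn from the pose commanded when the call began; what a row does not reach only later rows make up. A row lasts 1/12 s, in which the tool goes at most 41.7 mm and 7.16 degrees, less where a joint would pass 70% of its speed; a pose out of reach is approached as far as the arm can. A call with a gripper value outside its range is refused whole. The fingers move at their own pace and stop on an object; the grip force is fixed at half the most. Time passes only in rows, so rows that repeat a pose let the fingers close. It gives the time, the measured TCP pose, the force and the opening at its end, in the units of the state.
- bot.get_obs(): the state, without advancing time (a new reading comes with each control period).
- bot.camera(name): name is "side" or "top" or "wrist"; returns the picture (480x640x3 uint8, blue, green, red); there is no depth.
- bot.camera_model(name): a dict with "K" (3x3 intrinsics, pixels), "T" (4x4, takes a point from camera to world coordinates). Camera axes: x right, y down, z forward; pixel columns grow to the right and rows downward; lengths in m; the calibration is good to about 2 mm. A picture is of the moment at which its call begins: read the wrist's pose just before it. camera_model takes no time and is no camera call; for the wrist camera it gives the pose at the moment of the call.
- bot.job_done(): hands the job in, once; it reports no verdict.
The state is a dict: "clock": time; "joint_pos": joint angles; "joint_vel": joint speeds; "tau": joint torques, N m; "eef_pos": TCP position; "tool_rot": TCP orientation; "ft_force": force on the tool from outside, world axes, zero at the start; "ft_torque": the same for the moment, N m; "grip_width": finger opening in m.
Only numpy, scipy, OpenCV 4.12 (cv2) and the standard library are available. Lean on these libraries where they do the work, as an engineer would, in place of code of your own. Each camera call takes 0.05 s, during which the arm holds its last target. There are 200 camera calls.

## Working session

There is one attempt and no reset: what is moved stays moved. The work goes in short steps, Python scripts to look and compute and a shell command to move; the robot and the scene stay as the last step left them, time stands still between calls to the robot, and variables do not carry over. Pictures are saved under pics/ and viewed, about 12 in all and at most 16, crops included, and the job is handed in when it is done.

```bash
ls; mkdir -p pics
python3 - <<'E'
from workcell import bot
import cv2
o=bot.get_obs();print({k:o[k] for k in('clock','eef_pos','tool_rot','ft_force','grip_width')},bot.tip_extent)
for n in('top','side'):
    cv2.imwrite(f'pics/{n}0.png',bot.camera(n));m=bot.camera_model(n);print(n,m['K'],m['T'])
E
```

```text
pics
{'clock': 0.0, 'eef_pos': array([ 0.16456308, -0.4714912 ,  0.23839152]), 'tool_rot': array([ 9.85940708e-01,  1.67092199e-01, -1.62264890e-04, -1.04451828e-03]), 'ft_force': array([-0.07370607, -0.68395881,  0.52698616]), 'grip_width': 0.08526902139392016} 0.008
top [[579.929359     0.         326.62522486]
 [  0.         579.929359   242.58021959]
 [  0.           0.           1.        ]] [[-0.01378411 -0.99666142  0.08047367  0.34857274]
 [-0.99947021  0.01610654  0.02828198  0.00267607]
 [-0.02948371 -0.0800412  -0.99635542  1.37753306]
 [ 0.          0.          0.          1.        ]]
side [[494.26295785   0.         321.49188925]
 [  0.         494.26295785 232.26681209]
 [  0.           0.           1.        ]] [[-0.96009966 -0.17627456  0.21710808  0.23367508]
 [-0.27867625  0.53805107 -0.79551279  0.81609797]
 [ 0.02341343 -0.82427443 -0.56570618  0.69654718]
 [ 0.          0.          0.          1.        ]]
```

View pics/top0.png

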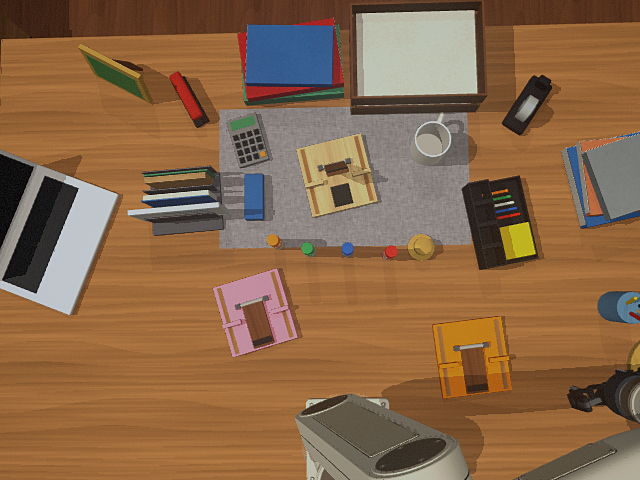

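View pics/side0.png

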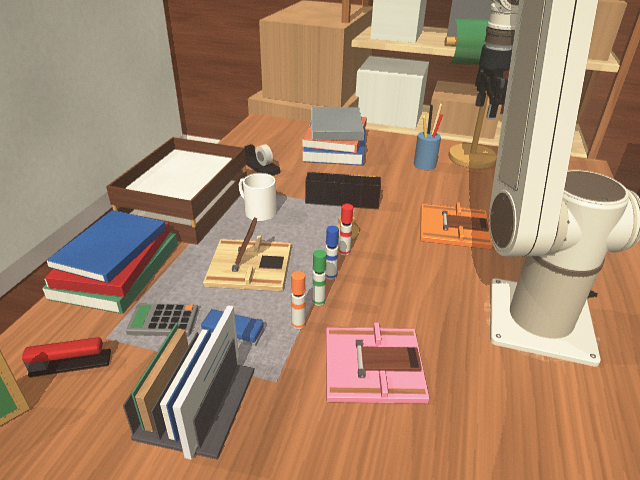

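The top view shows three stand-like things: wooden (337,175), pink (257,313) and orange (473,357). The wooden one fits the description. The board is the white plate in the sorter's front slot (176,211). The framed green board (115,75) is a look-alike. Four markers stand at (273,241), (307,249), (347,249) and (391,252), and the caddy is at (500,222). I'll confirm these in enlarged crops.

```bash
cat > h.py <<'E'
import numpy as np,cv2
from workcell import bot
def ray(n,u,v,M=None):
    M=M or bot.camera_model(n);K,T=np.array(M['K']),np.array(M['T'])
    d=T[:3,:3]@np.linalg.inv(K)@np.array([u,v,1.]);return T[:3,3],d
def onz(n,u,v,z,M=None):
    c,d=ray(n,u,v,M);return c+d*(z-c[2])/d[2]
def tri(a,b):  # (name,u,v[,M]) x2 -> point, gap
    c1,d1=ray(*a);c2,d2=ray(*b)
    s=np.linalg.lstsq(np.c_[d1,-d2],c2-c1,rcond=None)[0]
    p,q=c1+s[0]*d1,c2+s[1]*d2;return (p+q)/2,np.linalg.norm(p-q)
def proj(n,p,M=None):
    M=M or bot.camera_model(n);K,T=np.array(M['K']),np.array(M['T'])
    q=K@(T[:3,:3].T@(np.asarray(p)-T[:3,3]));return q[:2]/q[2]
E
python3 - <<'E'
import cv2,numpy as np
t=cv2.imread('pics/top0.png');s=cv2.imread('pics/side0.png')
r=lambda im,x,y,w,h:cv2.resize(im[y:y+h,x:x+w],(400,300),interpolation=cv2.INTER_CUBIC)
# each crop 4:3
a=np.vstack([np.hstack([r(t,285,125,100,100*3//4+18 if 0 else 75),r(t,120,160,120,90)]),np.hstack([r(t,445,170,120,90),r(s,195,205,112,84)])])
# offset for stand crop fully: 100x75 at (290,130)
cv2.imwrite('pics/crop0.png',a)
E
```

```text
(no output)
```

View pics/crop0.png

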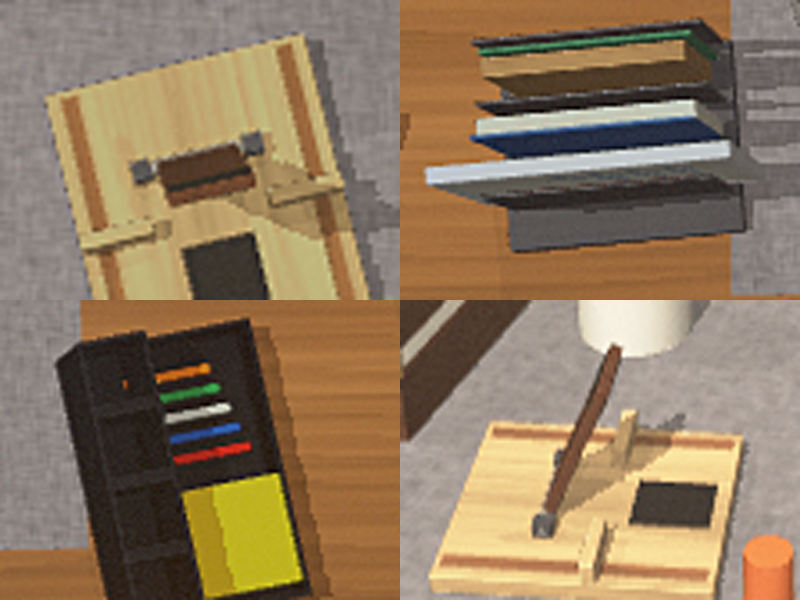

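Run:
```python
from h import *
t=cv2.imread('pics/top0.png');s=cv2.imread('pics/side0.png')
M=bot.camera_model('top')
def big(mask,box=None):
    if box: m=np.zeros_like(mask);x,y,w,h=box;m[y:y+h,x:x+w]=mask[y:y+h,x:x+w];mask=m
    c,_=cv2.findContours(mask,0,2);return max(c,key=cv2.contourArea)
hsv=cv2.cvtColor(t,cv2.COLOR_BGR2HSV)
# stand
m=((hsv[...,0]>10)&(hsv[...,0]<35)&(hsv[...,1]>50)&(hsv[...,2]>120)).astype('u1')*255
c=big(cv2.morphologyEx(m,cv2.MORPH_CLOSE,np.ones((7,7))),(285,120,105,105))
b=cv2.boxPoints(cv2.minAreaRect(c));print('stand px',b.round(1).tolist())
P=np.array([onz('top',*p,.014,M)[:2] for p in b]);print(P.round(4),np.linalg.norm(np.diff(P,axis=0),axis=1))
# hinge brackets
for p in [(320.75,168),(348.25,160.75)]: print('bracket',onz('top',*p,.02,M).round(4))
# board top edge
m=((hsv[...,1]<70)&(hsv[...,2]>165)).astype('u1')*255
c=big(m,(122,195,105,25));r=cv2.minAreaRect(c);b=cv2.boxPoints(r);print('board px',b.round(1).tolist())
P=np.array([onz('top',*p,.13,M)[:2] for p in b]);print(P.round(4),P.mean(0),np.linalg.norm(np.diff(P,axis=0),axis=1))
# caddy
m=(hsv[...,2]<70).astype('u1')*255
c=big(m,(455,165,95,115));b=cv2.boxPoints(cv2.minAreaRect(c));print('caddy px',b.round(1).tolist())
print(np.array([onz('top',*p,.05,M)[:2] for p in b]).round(4))
# markers: cap blobs both views
sh=cv2.cvtColor(s,cv2.COLOR_BGR2HSV)
for n,(lo,hi),tb,sb in [('orange',(5,17),(262,228,24,26),(285,265,26,30)),('green',(45,85),(296,236,24,26),(308,245,22,30)),('blue',(100,130),(337,236,24,26),(320,220,20,30)),('red',(-6,4),(380,240,20,22),(337,200,20,28))]:
    out=[]
    for H,(x,y,w,h) in((hsv,tb),(sh,sb)):
        hh=H[...,0].astype(int);hh[hh>150]-=180
        mm=((hh>=lo)&(hh<=hi)&(H[...,1]>150)&(H[...,2]>60)).astype('u1')*255
        c=big(mm,(x,y,w,h));out.append(cv2.boundingRect(c))
    (x,y,w,h)=out[0];(x2,y2,w2,h2)=out[1]
    p=tri(('top',x+w/2,y+h/2),('side',x2+w2/2,y2+h2/2));print(n,out,p[0].round(4),round(p[1],4), 'z.126',onz('top',x+w/2,y+h/2,.12,M)[:2].round(4))
```

```text
stand px [[295.3999938964844, 148.1999969482422], [361.3999938964844, 132.3000030517578], [377.8999938964844, 200.8000030517578], [311.8999938964844, 216.6999969482422]]
[[ 0.6866  0.1131]
 [ 0.722  -0.0454]
 [ 0.5559 -0.0815]
 [ 0.5207  0.0754]] [0.16248401 0.16995128 0.16079857]
bracket [0.6361 0.0527 0.02  ]
bracket [ 0.6522 -0.0128  0.02  ]
board px [[126.9000015258789, 209.6999969482422], [217.89999389648438, 201.60000610351562], [218.3000030517578, 206.5], [127.30000305175781, 214.6999969482422]]
[[0.5287 0.4749]
 [0.543  0.2744]
 [0.5321 0.2734]
 [0.5177 0.4738]] [0.53035789 0.37412928] [0.20104808 0.01101265 0.20090226]
caddy px [[460.5, 184.5], [519.2000122070312, 171.6999969482422], [538.0, 258.0], [479.29998779296875, 270.79998779296875]]
[[ 0.5848 -0.2695]
 [ 0.6119 -0.4046]
 [ 0.413  -0.4387]
 [ 0.386  -0.3055]]
orange [(262, 234, 24, 20), (291, 271, 14, 24)] [0.4529 0.1557 0.1052] 0.0058 z.126 [0.4489 0.1533]Traceback (most recent call last):
  File "<stdin>", line 30, in <module>
  File "<stdin>", line 6, in big
ValueError: max() iterable argument is empty
```

```bash
python3 -m jog '[[[0.19,0.235,0,0,0,42,255],[0.19,0.235,0,0,0,42,255],[0.19,0.235,0,0,0,42,255],[0.19,0.235,0,0,0,42,255],[0.383,0.47,0,0,0,83.5,255],[0.383,0.47,0,0,0,83.5,255],[0.383,0.47,0,0,0,83.5,255],[0.383,0.47,0,0,0,83.5,255],[0.383,0.47,0,0,0,83.5,255],[0.383,0.47,0,0,0,83.5,255]]]'
python3 - <<'E'
from h import *
from scipy.spatial.transform import Rotation as R
o=bot.get_obs();print(o['eef_pos'],R.from_quat(o['tool_rot']).as_matrix()[:,1:],o['joint_pos'],o['ft_force'],bot.tip_extent)
E
```

```text
clock: 0.93
eef_pos: [0.4284, -0.1469, 0.2391]
tool_rot: [0.7, 0.715, -0.0, -0.0]
ft_force: [0.2, -0.8, -0.7]
grip_width: -0.0001
[ 0.42840268 -0.14691339  0.2391198 ] [[ 9.99772597e-01 -3.56210265e-04]
 [ 2.13219876e-02 -1.94881974e-05]
 [-3.56544811e-04 -9.99999936e-01]] [-3.30277767e-01  1.47815979e-01 -1.11423181e-01  1.31188780e+00
 -1.33955959e-04  1.21919498e+00] [ 0.17472442 -0.77428845 -0.69213546] 0.008
```

```bash
python3 -m jog '[[[0.119,0.145,0,0,0,11.5,255],[0.119,0.145,0,0,0,11.5,255],[0.119,0.145,0,0,0,11.5,255],[0.119,0.145,0,0,0,11.5,255],[0.119,0.145,0,0,0,11.5,255],[0.119,0.145,0,0,0,11.5,255],[0.119,0.145,0,0,0,11.5,255]]]'
python3 - <<'E'
from h import *
from scipy.spatial.transform import Rotation as R
o=bot.get_obs();print(o['eef_pos'],R.from_quat(o['tool_rot']).as_matrix()[:,1],o['ft_force'])
M=bot.camera_model('wrist');print(M['K'][0],M['T'].tolist())
cv2.imwrite('pics/w1.png',bot.camera('wrist'))
E
```

```text
clock: 1.52
eef_pos: [0.5467, -0.0028, 0.2382]
tool_rot: [0.626, 0.78, -0.001, -0.001]
ft_force: [-0.9, -0.9, 0.9]
grip_width: 0.0003
[ 0.54672983 -0.0027897   0.23818832] [ 0.97626862  0.21655146 -0.00224706] [-0.89388119 -0.93182509  0.85305522]
[395.51556507   0.         313.91512644] [[0.9763382566820352, 0.20641025701487337, 0.06448576849303739, 0.5301756663196762], [0.21623925288766646, -0.9290518851540757, -0.3001719177442178, 0.07440251161876484], [-0.0020479379061657953, 0.30701368127611434, -0.9517028976837363, 0.37188710850391554], [0.0, 0.0, 0.0, 1.0]]
```

View pics/w1.png

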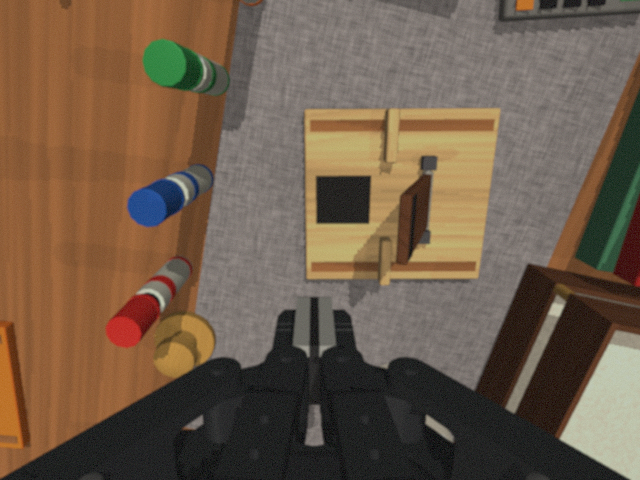

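The wrist view shows the stand centred at (400,195), with the paddle leaning toward the front; its hinge is at about x=427 and its free end at about x=403. I'll go down in front of it and push toward stand +x.

```bash
python3 -m jog '[[[0,0,-0.04,0,0,0,255],[0,0,-0.08,0,0,0,255],[0,0,-0.12,0,0,0,255],[0,0,-0.143,0,0,0,255],[0,0,-0.143,0,0,0,255]]]'
python3 -m jog '[[[0.01,0.0022,0,0,0,0,255],[0.02,0.0044,0,0,0,0,255],[0.03,0.0066,0,0,0,0,255],[0.04,0.0088,0,0,0,0,255],[0.05,0.011,0,0,0,0,255],[0.058,0.013,0,0,0,0,255],[0.066,0.0148,0,0,0,0,255],[0.074,0.0165,0,0,0,0,255],[0.08,0.018,0,0,0,0,255],[0.08,0.018,0,0,0,0,255]]]'
python3 - <<'E'
from h import *
cv2.imwrite('pics/s2.png',cv2.resize(bot.camera('side')[160:340,180:420],(480,360)))
E
```

```text
clock: 1.98
eef_pos: [0.5409, -0.0054, 0.0907]
tool_rot: [0.628, 0.778, -0.004, -0.005]
ft_force: [-0.7, 0.1, 0.2]
grip_width: 0.0002
clock: 2.82
eef_pos: [0.6284, 0.0133, 0.0983]
tool_rot: [0.627, 0.779, 0.001, 0.001]
ft_force: [0.5, -0.0, 0.1]
grip_width: -0.0002
```

View pics/s2.png

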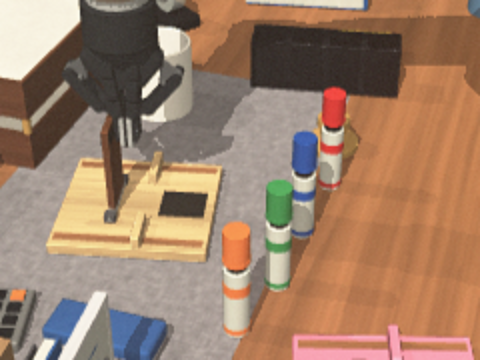

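```bash
python3 -m jog '[[[0.006,0.0013,0,0,0,0,255],[0.012,0.0026,0,0,0,0,255],[0.018,0.004,0,0,0,0,255],[0.018,0.004,0,0,0,0,255],[0.018,0.004,0,0,0,0,255]]]'
python3 -m jog '[[[0.002,0.0004,0,0,0,0,255],[0.004,0.0008,0,0,0,0,255],[0.004,0.0008,0,0,0,0,255]]]'
python3 -m jog '[[[0.001,0.0002,0,0,0,0,255],[0.002,0.0004,0,0,0,0,255],[0.003,0.0006,0,0,0,0,255],[0.003,0.0006,0,0,0,0,255]]]'
```

```text
clock: 3.28
eef_pos: [0.6453, 0.0184, 0.0961]
tool_rot: [0.627, 0.779, 0.0, 0.0]
ft_force: [0.6, -0.3, 0.0]
grip_width: -0.0003
clock: 3.53
eef_pos: [0.6486, 0.0191, 0.096]
tool_rot: [0.627, 0.779, -0.0, -0.0]
ft_force: [-0.8, 0.5, 0.2]
grip_width: 0.0004
clock: 3.87
eef_pos: [0.6519, 0.0196, 0.0963]
tool_rot: [0.627, 0.779, 0.0, -0.0]
ft_force: [-0.9, -0.3, -0.6]
grip_width: -0.0001
```

```bash
for i in 1 2 3; do python3 -m jog '[[[0.001,0.0002,0,0,0,0,255],[0.002,0.0004,0,0,0,0,255],[0.003,0.0006,0,0,0,0,255],[0.003,0.0006,0,0,0,0,255]]]' | grep -E 'eef|ft'; done
python3 - <<'E'
from h import *
cv2.imwrite('pics/s3.png',cv2.resize(bot.camera('side')[180:300,195:315],(480,480),interpolation=cv2.INTER_CUBIC))
E
```

```text
eef_pos: [0.655, 0.0201, 0.0963]
ft_force: [-1.7, -0.4, 0.4]
eef_pos: [0.6574, 0.0206, 0.0963]
ft_force: [-3.3, -1.1, 0.9]
eef_pos: [0.6578, 0.0207, 0.0962]
ft_force: [-10.5, -2.0, 5.4]
```

View pics/s3.png

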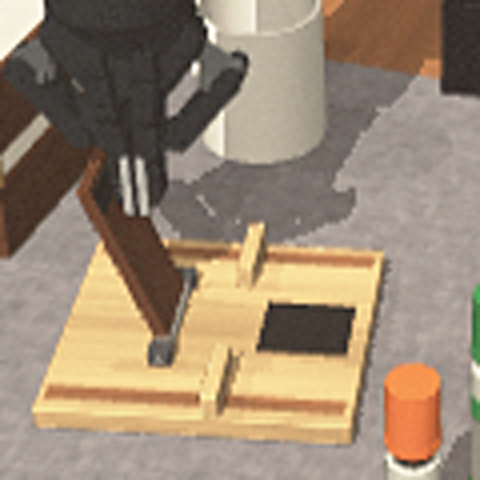

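```bash
python3 -m jog '[[[-0.04,-0.009,0,0,0,0,255],[-0.04,-0.009,0.04,0,0,0,200],[-0.04,-0.009,0.08,0,0,0,135],[-0.04,-0.009,0.12,0,0,0,135],[-0.04,-0.009,0.15,0,0,0,135]]]'
python3 -m jog '[[[-0.04,0.15,0.004,0,0,-8.4,135],[-0.04,0.15,0.004,0,0,-8.4,135],[-0.04,0.15,0.004,0,0,-8.4,135],[-0.08,0.317,0.004,0,0,-8.4,135],[-0.08,0.317,0.004,0,0,-8.4,135],[-0.08,0.317,0.004,0,0,-8.4,135],[-0.08,0.317,0.004,0,0,-8.4,135],[-0.08,0.317,0.004,0,0,-8.4,135],[-0.08,0.317,0.004,0,0,-8.4,135],[-0.08,0.317,0.004,0,0,-8.4,135]]]'
python3 - <<'E'
from h import *
from scipy.spatial.transform import Rotation as R
o=bot.get_obs();y=R.from_quat(o['tool_rot']).as_matrix()[:,1];print(o['eef_pos'],np.degrees(np.arctan2(y[1],y[0])))
M=bot.camera_model('wrist');im=bot.camera('wrist');cv2.imwrite('pics/w4.png',im)
np.save('w4T.npy',M['T'])
E
```

```text
clock: 5.33
eef_pos: [0.621, 0.0124, 0.2494]
tool_rot: [0.627, 0.779, 0.001, 0.001]
ft_force: [1.4, 0.2, 0.8]
grip_width: 0.0404
clock: 6.17
eef_pos: [0.5403, 0.3322, 0.2503]
tool_rot: [0.681, 0.733, 0.001, 0.0]
ft_force: [0.5, -1.0, -0.1]
grip_width: 0.0402
[0.54033117 0.33220115 0.25030983] 4.2187550212700655
```

View pics/w4.png

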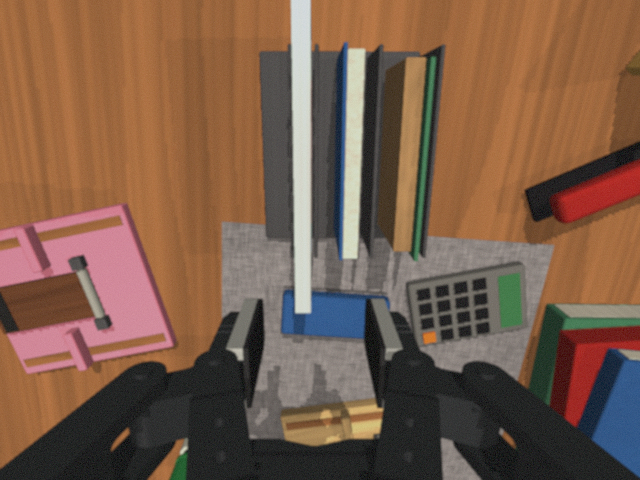

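The wrist view shows the board's top edge running down to its near end at (303,313), between the jaws at about x=250 and x=375. I'll cast this onto z=0.13.

Run:
```python
from h import *
M=dict(bot.camera_model('wrist'));M['T']=np.load('w4T.npy')
for p in [(303,313),(301.5,150),(301,30)]: print(p,onz('wrist',*p,.13,M).round(4))
```

```text
(303, 313) [0.5372 0.2738 0.13  ]
(301.5, 150) [0.5288 0.388  0.13  ]
(301, 30) [0.5242 0.4555 0.13  ]
```

```bash
python3 -m jog '[[[-0.0065,-0.003,0,0,0,0,135],[-0.0065,-0.003,-0.04,0,0,0,135],[-0.0065,-0.003,-0.08,0,0,0,135],[-0.0065,-0.003,-0.1,0,0,0,135],[-0.0065,-0.003,-0.1,0,0,0,135],[-0.0065,-0.003,-0.1,0,0,0,135]]]'
```

```text
clock: 6.72
eef_pos: [0.5344, 0.3245, 0.1497]
tool_rot: [0.683, 0.73, -0.001, -0.0]
ft_force: [0.5, 0.2, 1.4]
grip_width: 0.0399
```

Now go down the rest of the way and grip.

```bash
python3 -m jog '[[[-0.001,0.004,-0.02,0,0,0,135],[-0.001,0.004,-0.038,0,0,0,135],[-0.001,0.004,-0.038,0,0,0,135],[-0.001,0.004,-0.038,0,0,0,255],[-0.001,0.004,-0.038,0,0,0,255],[-0.001,0.004,-0.038,0,0,0,255],[-0.001,0.004,-0.038,0,0,0,255],[-0.001,0.004,-0.038,0,0,0,255]]]'
python3 -m jog '[[[0,0,0.02,0,0,0,255],[0,0,0.05,0,0,0,255],[0,0,0.09,0,0,0,255],[0,0,0.13,0,0,0,255],[0,0,0.15,0,0,0,255],[0,0,0.15,0,0,0,255],[0,0,0.15,0,0,0,255]]]'
python3 - <<'E'
from h import *
from scipy.spatial.transform import Rotation as R
o=bot.get_obs();y=R.from_quat(o['tool_rot']).as_matrix()[:,1];print(o['eef_pos'],np.degrees(np.arctan2(y[1],y[0])))
cv2.imwrite('pics/s5.png',np.hstack([bot.camera('side')[:,100:500],bot.camera('wrist')[:,160:560]]))
E
```

```text
clock: 7.38
eef_pos: [0.5347, 0.3308, 0.1151]
tool_rot: [0.682, 0.731, 0.002, 0.001]
ft_force: [-1.0, 0.4, 6.9]
grip_width: 0.009
clock: 7.97
eef_pos: [0.534, 0.3307, 0.264]
tool_rot: [0.682, 0.731, 0.002, 0.001]
ft_force: [-0.2, -0.0, -2.6]
grip_width: 0.0088
[0.5339895  0.33069988 0.2639918 ] 3.9590124883239195
```

View pics/s5.png

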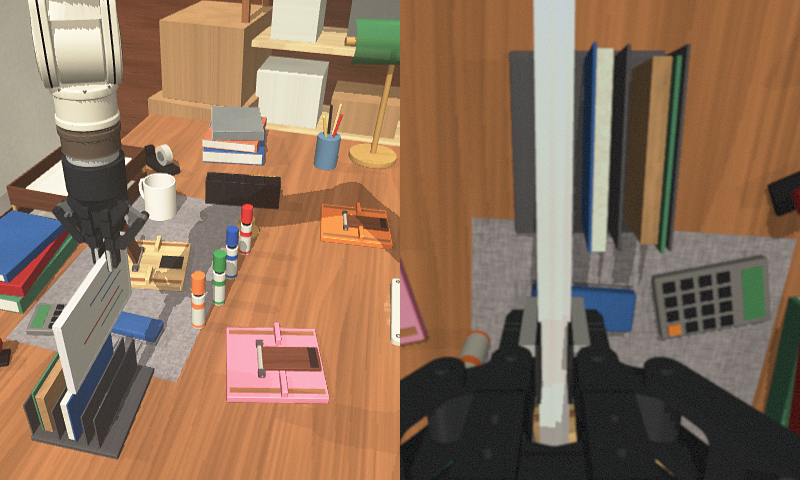

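```bash
python3 -m jog '[[[0.02,-0.03,0.015,0,0,2,255],[0.03,-0.07,0.015,0,0,4,255],[0.05,-0.11,0.015,0,0,6,255],[0.068,-0.15,0.015,0,0,8.8,255],[0.08,-0.19,0.015,0,0,8.8,255],[0.1,-0.23,0.015,0,0,8.8,255],[0.115,-0.27,0.015,0,0,8.8,255],[0.128,-0.31,0.015,0,0,8.8,255],[0.135,-0.34,0.015,0,0,8.8,255],[0.138,-0.348,0.015,0,0,8.8,255]]]'
python3 -m jog '[[[0,0,0,-1,4.5,0,255],[0,0,0,-2,9,0,255],[0,0,0,-3,13.2,0,255],[0,0,0,-4,17.6,0,255],[0,0,0,-4,17.6,0,255],[0,0,0,-4,17.6,0,255]]]'
python3 - <<'E'
from h import *
from scipy.spatial.transform import Rotation as R
o=bot.get_obs();print(o['eef_pos'],R.from_quat(o['tool_rot']).as_matrix(),o['joint_pos'])
cv2.imwrite('pics/s6.png',bot.camera('side')[60:360,100:500]); cv2.imwrite('pics/t6.png',bot.camera('top'))
E
```

```text
clock: 8.9
eef_pos: [0.6712, -0.0252, 0.2733]
tool_rot: [0.627, 0.779, -0.003, -0.001]
ft_force: [-0.8, 0.1, -2.0]
grip_width: 0.009
clock: 9.4
eef_pos: [0.6698, -0.0183, 0.2529]
tool_rot: [0.616, 0.773, -0.117, -0.092]
ft_force: [-0.1, 0.9, -1.8]
grip_width: 0.0086
[ 0.66978429 -0.0182537   0.25286753] [[-0.22324486  0.93165538 -0.28667051]
 [ 0.97475845  0.2125342  -0.06837531]
 [-0.00277493 -0.29469894 -0.95558612]] [ 0.00258609  0.9825317   1.26805229  2.14793744 -0.06768539  1.35860111]
```

View pics/s6.png

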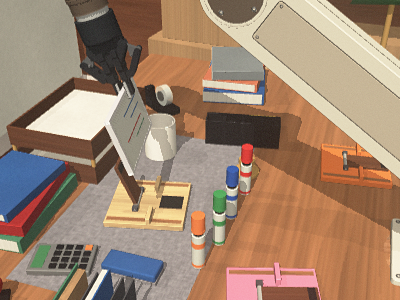

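```bash
python3 -m jog '[[[0,0,-0.02,1,-4,0,255],[0,0,-0.04,1,-4,0,255],[0,0,-0.06,1,-4,0,255],[0,0,-0.06,1,-4,0,255],[0,0,-0.06,1,-4,0,255]]]'
python3 - <<'E'
from h import *
from scipy.spatial.transform import Rotation as R
o=bot.get_obs();A=R.from_quat(o['tool_rot']).as_matrix();print(o['eef_pos'],A[:,2],np.degrees(np.arctan2(A[1,1],A[0,1])),o['joint_pos'])
E
```

```text
clock: 9.92
eef_pos: [0.6705, -0.0189, 0.2052]
tool_rot: [0.621, 0.777, -0.083, -0.063]
ft_force: [-0.2, 0.4, -2.0]
grip_width: 0.0091
[ 0.67047886 -0.0189347   0.2052157 ] [-0.20120426 -0.05164562 -0.97818688] 12.759167288673284 [-0.00503249  0.8155227   0.83275357  1.79063144 -0.05268189  1.34780786]
```

Run:
```python
from h import *
from scipy.spatial.transform import Rotation as R
o=bot.get_obs();A=R.from_quat(o['tool_rot']).as_matrix();up=-A[:,2];xb=A[:,1];yb=np.cross(up,xb)
out=[]
for n in('side','top'):
    im=bot.camera(n);big=cv2.resize(im,None,fx=4,fy=4,interpolation=cv2.INTER_CUBIC)
    for y in(-.1,0,.1):
        for z in(0,.12):
            p=o['eef_pos']+up*(z-.105)+yb*(y+.043)
            u=proj(n,p);cv2.circle(big,tuple(int(v) for v in u*4+2),4,(0,0,255),-1)
    c=(proj(n,o['eef_pos']-up*.04+yb*.043)*4).astype(int);out.append(big[c[1]-300:c[1]+300,c[0]-200:c[0]+200])
cv2.imwrite('pics/c7.png',np.hstack(out))
```

```text
(no output)
```

View pics/c7.png

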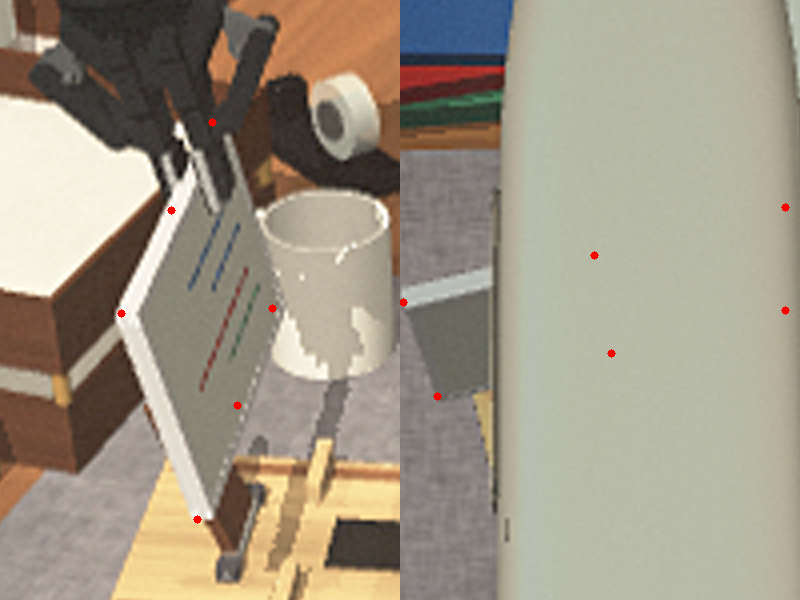

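The predicted corners (red) match the board to within about 2 to 3 mm, so the grasp is as computed. Now lower it.

```bash
python3 -m jog '[[[-0.008,-0.001,-0.02,0,0,0,255],[-0.008,-0.001,-0.04,0,0,0,255],[-0.008,-0.001,-0.06,0,0,0,255],[-0.008,-0.001,-0.07,0,0,0,255],[-0.008,-0.001,-0.07,0,0,0,255],[-0.008,-0.001,-0.07,0,0,0,255]]]'
python3 - <<'E'
from h import *
from scipy.spatial.transform import Rotation as R
o=bot.get_obs();A=R.from_quat(o['tool_rot']).as_matrix();d=o['eef_pos']-[.645,.0205,0];c,s=np.cos(np.radians(12.8)),np.sin(np.radians(12.8))
print(o['eef_pos'],A[:,2],'stand xy',d[0]*c+d[1]*s,-d[0]*s+d[1]*c,o['ft_force'])
E
```

```text
clock: 10.52
eef_pos: [0.6639, -0.0197, 0.1323]
tool_rot: [0.62, 0.777, -0.084, -0.064]
ft_force: [0.5, 0.2, -1.3]
grip_width: 0.009
[ 0.66390871 -0.01974531  0.13227531] [-0.20318183 -0.05180249 -0.97776973] stand xy 0.009522528096017112 -0.04343438711582917 [ 0.51636984  0.22045551 -1.30866926]
```

```bash
python3 -m jog '[[[-0.0015,0.0003,-0.006,0,0,0,255],[-0.0015,0.0003,-0.011,0,0,0,255],[-0.0015,0.0003,-0.013,0,0,0,255],[-0.0015,0.0003,-0.013,0,0,0,255]]]' | grep -E 'eef|force'
for i in 1 2 ; do python3 -m jog '[[[0,0,-0.001,0,0,0,255],[0,0,-0.0015,0,0,0,255],[0,0,-0.0015,0,0,0,255]]]' | grep -E 'eef|force'; done
```

```text
eef_pos: [0.6617, -0.0195, 0.1182]
ft_force: [0.4, -0.1, -0.4]
eef_pos: [0.662, -0.0198, 0.1177]
ft_force: [1.3, -2.5, 4.2]
eef_pos: [0.6622, -0.0199, 0.1176]
ft_force: [-0.0, -1.9, 9.2]
```

```bash
python3 -m jog '[[[0,0,0.001,0,0,0,240],[0,0,0.001,0,0,0,225],[0,0,0.001,0,0,0,205],[0,0,0.001,0,0,0,180],[0,0,0.001,0,0,0,150],[0,0,0.001,0,0,0,120],[0,0,0.001,0,0,0,90],[0,0,0.001,0,0,0,60],[0,0,0.001,0,0,0,60],[0,0,0.001,0,0,0,60]]]'
python3 - <<'E'
from h import *
a=bot.camera('side')[150:330,195:345];b=bot.camera('wrist')[:,:]
cv2.imwrite('pics/c8.png',np.hstack([cv2.resize(a,(400,480),interpolation=cv2.INTER_CUBIC),cv2.resize(b,(400,300))[[min(i,299) for i in range(480)]]]))
E
```

```text
clock: 12.18
eef_pos: [0.6613, -0.0194, 0.1158]
tool_rot: [0.62, 0.777, -0.085, -0.064]
ft_force: [0.2, -0.3, 0.2]
grip_width: 0.0651
```

View pics/c8.png

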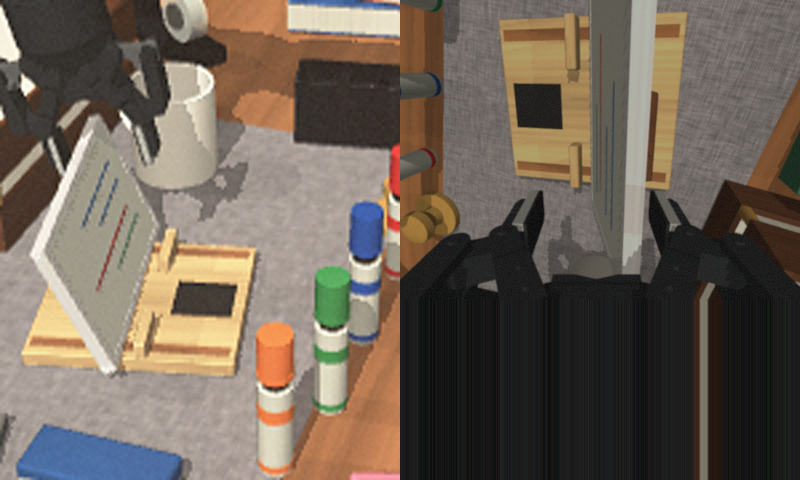

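The board stands behind the lips and leans on the leg, clear of both fingers. I'll back out along the tool axis, straighten up, and measure the markers.

```bash
python3 -m jog '[[[0.005,0.001,0.02,0,0,0,0],[0.009,0.002,0.04,0,0,0,0],[0.017,0.004,0.08,0,0,0,0],[0.025,0.006,0.11,0,0,0,0],[0,0,0.15,1,-4,0,0],[-0.03,0.01,0.18,2,-8,0,0],[-0.06,0.03,0.2,2.6,-11.8,0,0],[-0.1,0.05,0.2,2.6,-11.8,0,0],[-0.1,0.05,0.2,2.6,-11.8,0,0],[-0.1,0.05,0.2,2.6,-11.8,0,0]]]'
python3 - <<'E'
from h import *
M=bot.camera_model('wrist');im=bot.camera('wrist');t=bot.camera('top')
np.save('w9T.npy',M['T']);cv2.imwrite('pics/w9.png',im);cv2.imwrite('pics/t9.png',t)
cv2.imwrite('pics/c9.png',np.hstack([cv2.resize(im,(480,360)),cv2.resize(t[150:290,440:565],(320,360),interpolation=cv2.INTER_CUBIC)]))
E
```

```text
clock: 13.12
eef_pos: [0.5589, 0.0317, 0.3179]
tool_rot: [0.623, 0.782, -0.002, 0.002]
ft_force: [0.5, 0.3, 0.1]
grip_width: 0.0856
```

View pics/c9.png

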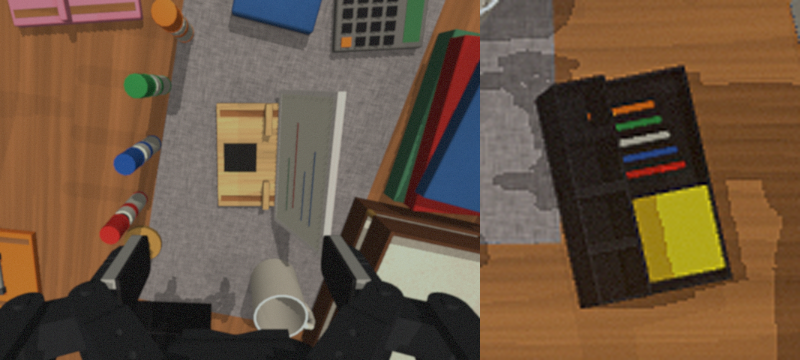

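```bash
cat >> h.py <<'E'
HUE={'orange':(6,20),'green':(45,85),'blue':(100,130),'red':(-8,5)}
def caps(n,im,M,boxes,z=.126):
    H=cv2.cvtColor(im,cv2.COLOR_BGR2HSV);hh=H[...,0].astype(int);hh[hh>150]-=180;res={}
    for k,(x,y,w,h) in boxes.items():
        lo,hi=HUE[k];m=((hh>=lo)&(hh<=hi)&(H[...,1]>140)&(H[...,2]>70)).astype('u1')
        b=np.zeros_like(m);b[y:y+h,x:x+w]=m[y:y+h,x:x+w]
        nl,lab,st,_=cv2.connectedComponentsWithStats(b)
        if nl<2: res[k]=None;continue
        i=1+np.argmax(st[1:,4]);q=np.argwhere(lab==i)[:,::-1].astype(float)
        u=q.mean(0)
        for _ in range(3):
            P=onz(n,*u,z,M);d=proj(n,P+[0,0,.02],M)-proj(n,P,M);d/=np.linalg.norm(d);e=np.array([-d[1],d[0]])
            r=np.linalg.norm(proj(n,P+[.013,0,0],M)-proj(n,P,M))
            a=q@d;s=q@e;u=d*(np.percentile(a,99.5)+.5-r)+e*(s.min()+s.max())/2
        res[k]=(u.round(1),onz(n,*u,z,M)[:2].round(4),int(st[i,4]))
    return res
def caddy(im,M,box=(440,150,125,140)):
    H=cv2.cvtColor(im,cv2.COLOR_BGR2HSV);x,y,w,h=box;m=np.zeros(im.shape[:2],'u1')
    m[y:y+h,x:x+w]=((H[...,2]<62)*255).astype('u1')[y:y+h,x:x+w]
    c,_=cv2.findContours(cv2.morphologyEx(m,cv2.MORPH_OPEN,np.ones((5,5))),0,2);c=max(c,key=cv2.contourArea)
    return cv2.boxPoints(cv2.minAreaRect(c))
E
python3 - <<'E'
from h import *
M=dict(bot.camera_model('wrist'));M['T']=np.load('w9T.npy');im=cv2.imread('pics/w9.png')
w=caps('wrist',im,M,{'orange':(190,0,70,60),'green':(155,85,80,60),'blue':(145,175,80,65),'red':(125,255,80,75)})
T=bot.camera_model('top');t=cv2.imread('pics/t0.png') if 0 else cv2.imread('pics/top0.png')
b={'orange':(262,228,24,26),'green':(296,236,24,26),'blue':(337,236,24,26),'red':(380,240,20,22)}
tt=caps('top',t,T,b)
for k in w:
    print(k,w[k],tt[k], tri(('wrist',*w[k][0],M),('top',*tt[k][0],T)) if tt[k] and w[k] else '')
for f in('top0','t9'): print(f,caddy(cv2.imread(f'pics/{f}.png'),T).tolist())
E
```

```text
orange (array([202.3,  17.9]), array([0.4477, 0.1532]), 3010) (array([269.5, 244.5]), array([0.4474, 0.1623]), 278) (array([0.44739759, 0.15784881, 0.12541555]), np.float64(0.009094227056929687))
green (array([183.4, 114. ]), array([0.4424, 0.0834]), 838) (array([306.8, 247.9]), array([0.4388, 0.0812]), 68) (array([0.43940306, 0.08225857, 0.11592361]), np.float64(0.0006379171442375366))
blue (array([168.3, 217. ]), array([ 0.44  , -0.0027]), 915) (array([347. , 248.3]), array([ 0.4365, -0.0057]), 108) (array([ 0.43719476, -0.00577565,  0.11698015]), np.float64(6.357201584175035e-05))
red (array([147.7, 310.8]), array([ 0.4314, -0.0961]), 1044) (array([391., 251.]), array([ 0.4292, -0.1004]), 128) (array([ 0.42934264, -0.10075278,  0.11909052]), np.float64(0.0007466257923118043))
top0 [[460.51959228515625, 184.63206481933594], [518.8171997070312, 171.91258239746094], [537.4401245117188, 257.267578125], [479.14251708984375, 269.987060546875]]
t9 [[459.9590148925781, 184.48426818847656], [518.400390625, 171.33494567871094], [537.6693115234375, 256.97442626953125], [479.2279052734375, 270.123779296875]]
```

```bash
python3 -m jog '[[[-0.02,-0.02,0,0,0,7,255],[-0.03,-0.03,0,0,0,14,255],[-0.05,-0.05,0,0,0,21,255],[-0.06,-0.06,-0.01,0,0,28,255],[-0.08,-0.08,-0.02,0,0,35,255],[-0.1,-0.1,-0.03,0,0,42,255],[-0.12,-0.12,-0.04,0,0,49,255],[-0.129,-0.13,-0.06,0,0,56,255],[-0.129,-0.13,-0.07,0,0,63,255],[-0.129,-0.13,-0.07,0,0,70,255]]]' | grep eef
python3 -m jog '[[[0,0,0,0,0,7,255],[0,0,0,0,0,14,255],[0,0,0,0,0,19.5,255],[0,0,0,0,0,19.5,255],[0,0,0,0,0,19.5,255],[0,0,0,0,0,19.5,255]]]'
cat >> h.py <<'E'
from scipy.spatial.transform import Rotation as R
def st():
    o=bot.get_obs();y=R.from_quat(o['tool_rot']).as_matrix();print('tcp',o['eef_pos'].round(4),'yawy',np.degrees(np.arctan2(y[1,1],y[0,1])).round(2),'z',y[:,2].round(3),'F',o['ft_force'].round(1));return o
def look(name,k,xy,z=.126,s=45):
    o=st();M=bot.camera_model('wrist');im=bot.camera('wrist');cv2.imwrite(f'pics/{name}.png',im);np.save(f'{name}T.npy',M['T'])
    u=proj('wrist',[*xy,z],M).astype(int);r=caps('wrist',im,M,{k:(max(0,u[0]-s),max(0,u[1]-s),2*s,2*s)},z)
    print('expect px',u,k,r)
    if r[k]: print('d',(r[k][1]-o['eef_pos'][:2]).round(4))
E
python3 -c "
from h import *
look('w10','red',(.430,-.098))"
```

```text
eef_pos: [0.4315, -0.1009, 0.2429]
clock: 14.55
eef_pos: [0.433, -0.0999, 0.2454]
tool_rot: [-0.106, 0.994, -0.001, 0.003]
ft_force: [0.3, 0.6, -0.3]
grip_width: -0.0003
tcp [ 0.433  -0.0999  0.2454] yawy 102.13 z [ 0.006 -0.001 -1.   ] F [ 0.3  0.6 -0.3]
expect px [317 230] red {'red': (array([314.5, 226.9]), array([ 0.4279, -0.1007]), 1414)}
d [-0.0051 -0.0008]
```

View pics/w10.png

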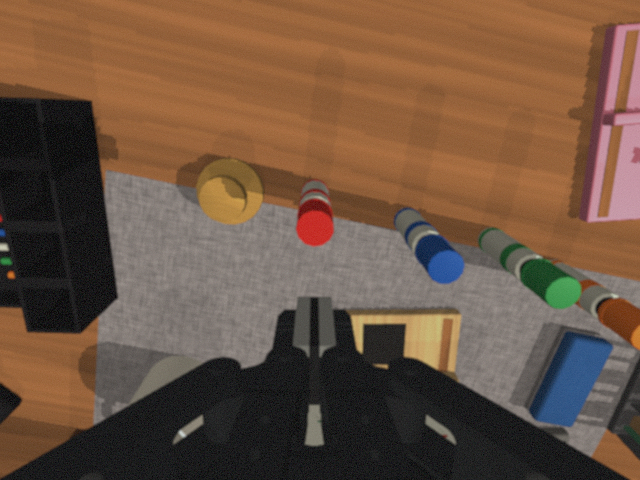

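The red cap's top is at (314.5,227). The blue, green and orange caps are at (445,262), (560,290) and (625,325), and the caddy wells are at the left, x about 45 to 80. Now press the red cap in steps.

```bash
python3 -m jog '[[[-0.0045,-0.0006,-0.035,0,0,0,255],[-0.0045,-0.0006,-0.07,0,0,0,255],[-0.0045,-0.0006,-0.1,0,0,0,255],[-0.0045,-0.0006,-0.103,0,0,0,255],[-0.0045,-0.0006,-0.103,0,0,0,255]]]' |grep -E "eef|force"
for i in 1 2 3; do python3 -m jog '[[[0,0,-0.0015,0,0,0,255],[0,0,-0.003,0,0,0,255],[0,0,-0.003,0,0,0,255]]]'|grep -E "eef|force"; done
```

```text
eef_pos: [0.4264, -0.0997, 0.1415]
ft_force: [-0.5, 0.3, -0.2]
eef_pos: [0.4294, -0.1004, 0.1415]
ft_force: [0.8, 0.3, 0.9]
eef_pos: [0.4281, -0.1001, 0.1371]
ft_force: [-0.0, -0.4, -0.2]
eef_pos: [0.428, -0.1001, 0.1339]
ft_force: [0.6, 0.0, 1.0]
```

```bash
for i in 1 2 3; do python3 -m jog '[[[0,0,-0.001,0,0,0,255],[0,0,-0.002,0,0,0,255],[0,0,-0.003,0,0,0,255],[0,0,-0.003,0,0,0,255]]]'|grep -E "eef|force"; done
```

```text
eef_pos: [0.4284, -0.1002, 0.1314]
ft_force: [-1.0, 0.3, 4.6]
eef_pos: [0.4284, -0.1002, 0.1285]
ft_force: [0.2, -0.2, 6.0]
eef_pos: [0.4289, -0.1003, 0.126]
ft_force: [-0.7, -0.3, 8.7]
```

```bash
python3 -m jog '[[[0,0,-0.0005,0,0,0,255],[0,0,-0.001,0,0,0,255],[0,0,-0.001,0,0,0,255]]]'|grep -E "eef|force"
```

```text
eef_pos: [0.4297, -0.1005, 0.1261]
ft_force: [-1.5, 0.8, 14.5]
```

```bash
python3 -m jog '[[[0,0,0.03,0,0,0,255],[-0.001,0,0.05,0,0,0,60],[-0.001,0,0.05,0,0,0,60],[-0.001,0,0.05,0,0,0,60],[-0.001,0,0.02,0,0,0,60],[-0.001,0,-0.01,0,0,0,60],[-0.001,0,-0.032,0,0,0,60],[-0.001,0,-0.032,0,0,0,60],[-0.001,0,-0.032,0,0,0,60],[-0.001,0,-0.032,0,0,0,60]]]'|grep -E "eef|force|wid"
python3 -m jog '[[[0,0,0,0,0,0,255],[0,0,0,0,0,0,255],[0,0,0,0,0,0,255],[0,0,0,0,0,0,255],[0,0,0,0,0,0,255]]]'|grep -E "eef|force|wid"
python3 -m jog '[[[0,0,0.03,0,0,0,255],[0,0,0.06,0,0,0,255],[0,0,0.1,0,0,0,255],[0.01,-0.04,0.1,0,0,0,255],[0.02,-0.08,0.1,0,0,0,255],[0.02,-0.1,0.1,0,0,0,255],[0.02,-0.1,0.1,0,0,0,255],[0.02,-0.1,0.1,0,0,0,255]]]'|grep -E "eef|force|wid"
python3 - <<'E'
from h import *
st();M=bot.camera_model('wrist');im=bot.camera('wrist');np.save('w11T.npy',M['T']);cv2.imwrite('pics/w11.png',im)
t=bot.camera('top');cv2.imwrite('pics/t11.png',t);print(caddy(t,0).round(1).tolist())
E
```

```text
eef_pos: [0.4271, -0.1001, 0.0922]
ft_force: [0.4, -0.3, -0.1]
grip_width: 0.0656
eef_pos: [0.428, -0.1003, 0.093]
ft_force: [-0.2, 0.4, 6.4]
grip_width: 0.0243
eef_pos: [0.4464, -0.2007, 0.1914]
ft_force: [-0.1, 0.8, -1.2]
grip_width: 0.0251
tcp [ 0.4464 -0.2007  0.1914] yawy 102.14 z [ 0.006  0.    -1.   ] F [-0.1  0.8 -1.2]
[[498.0, 176.0], [522.0, 176.0], [522.0, 192.0], [498.0, 192.0]]
```

View pics/w11.png

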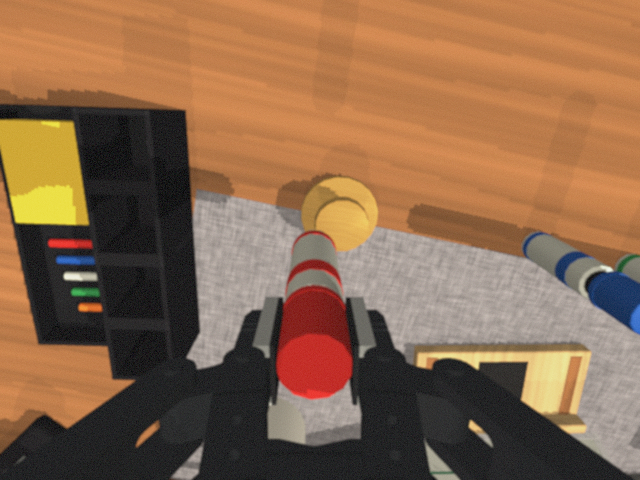

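Run:
```python
from h import *
M=dict(bot.camera_model('wrist'));M['T']=np.load('w11T.npy');im=cv2.imread('pics/w11.png')
m=(cv2.cvtColor(im,cv2.COLOR_BGR2HSV)[...,2]<60).astype('u1')*255;m[:, 215:]=0;m[400:]=0
c,_=cv2.findContours(cv2.morphologyEx(m,cv2.MORPH_OPEN,np.ones((5,5))),0,2);c=max(c,key=cv2.contourArea)
ap=cv2.approxPolyDP(c,5,True)[:,0];print(ap.tolist())
for p in ap: print(p,onz('wrist',*map(float,p),0,M)[:2].round(4),onz('wrist',*map(float,p),.072,M)[:2].round(4))
T=bot.camera_model('top')
for p in [(460.5,184.6),(479.1,270)]:print('top z0',onz('top',*p,0,T)[:2].round(4))
for p in [(518.8,171.9),(537.4,257.3)]:print('top z31',onz('top',*p,.031,T)[:2].round(4))
# has caddy moved?
a=cv2.imread('pics/top0.png');b=cv2.imread('pics/t11.png');d=cv2.absdiff(a,b).max(2)[165:280,505:545];print('tray diff',(d>40).sum())
```

```text
[[0, 105], [0, 118], [64, 118], [76, 126], [90, 225], [15, 225], [39, 342], [107, 344], [113, 377], [136, 380], [116, 399], [214, 399], [214, 368], [196, 370], [185, 358], [198, 324], [184, 112]]
[  0 105] [ 0.4168 -0.4567] [ 0.4061 -0.4036]
[  0 118] [ 0.4267 -0.457 ] [ 0.4139 -0.4038]
[ 64 118] [ 0.4162 -0.4078] [ 0.4057 -0.3656]
[ 76 126] [ 0.4204 -0.3985] [ 0.4089 -0.3583]
[ 90 225] [ 0.5006 -0.3847] [ 0.4713 -0.3475]
[ 15 225] [ 0.514  -0.4473] [ 0.4818 -0.3963]
[ 39 342] [ 0.6274 -0.4276] [ 0.5701 -0.381 ]
[107 344] [ 0.6161 -0.3647] [ 0.5612 -0.3319]
[113 377] [ 0.6525 -0.3571] [ 0.5895 -0.326 ]
[136 380] [ 0.6513 -0.3349] [ 0.5886 -0.3088]
[116 399] [ 0.6782 -0.3527] [ 0.6096 -0.3227]
[214 399] [ 0.6576 -0.2572] [ 0.5936 -0.2483]
[214 368] [ 0.6214 -0.262 ] [ 0.5654 -0.2521]
[196 370] [ 0.6274 -0.2788] [ 0.57   -0.2651]
[185 358] [ 0.616  -0.2907] [ 0.5612 -0.2744]
[198 324] [ 0.5766 -0.283 ] [ 0.5305 -0.2684]
[184 112] [ 0.3919 -0.3162] [ 0.3868 -0.2943]
top z0 [ 0.5935 -0.2798]
top z0 [ 0.3892 -0.3168]
top z31 [ 0.6153 -0.4094]
top z31 [ 0.4155 -0.4438]
tray diff 2269
```

```bash
cat >> h.py <<'E'
def cpt(c,yaw,x,y,z=0):
    a=np.radians(yaw);return np.array([c[0]+x*np.cos(a)-y*np.sin(a),c[1]+x*np.sin(a)+y*np.cos(a),z])
E
python3 - <<'E'
from h import *
M=dict(bot.camera_model('wrist'));M['T']=np.load('w11T.npy');im=cv2.imread('pics/w11.png')
g=(255*(im/255.)**.4).astype('u1')[90:400,0:240];g=cv2.resize(g,None,fx=2,fy=2,interpolation=cv2.INTER_CUBIC)
t=cv2.imread('pics/top0.png')[165:280,450:545];t=cv2.resize((255*(t/255.)**.4).astype('u1'),None,fx=3.3,fy=3.3*1.6,interpolation=cv2.INTER_CUBIC)
C=(.4935,-.3208);Y=10.1;T=bot.camera_model('top')
for n,MM,img,f in(('wrist',M,g,lambda u:(u-[0,90])*2),('top',T,t,lambda u:(u-[450,165])*[3.3,3.3*1.6])):
    for x in(-75,-25,25,75):
        q=np.array([f(proj(n,cpt(C,Y,(x+a)/1e3,b/1e3,.072),MM)) for a,b in((-20,-20),(20,-20),(20,20),(-20,20))]).astype(np.int32)
        cv2.polylines(img,[q],True,(0,0,255),1)
h=min(g.shape[0],t.shape[0],600);cv2.imwrite('pics/c12.png',np.hstack([g[:h],t[:h]])[:, :800]);print(g.shape,t.shape)
E
```

```text
(620, 480, 3) (607, 314, 3)
```

View pics/c12.png

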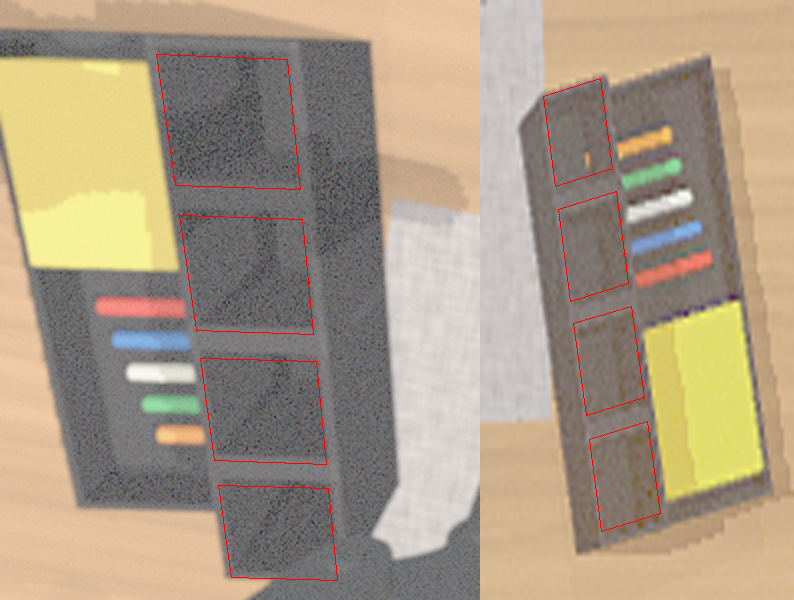

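The projected well openings lie on the real ones, so the caddy pose is good: centre (0.4935,-0.3208), yaw 10.1 degrees. Carry red over well -75.

```bash
python3 -m jog '[[[-0.006,-0.03,0.01,0,0,-2,255],[-0.014,-0.07,0.01,0,0,-2,255],[-0.021,-0.105,0.01,0,0,-2,255],[-0.0267,-0.133,0.01,0,0,-2,255],[-0.0267,-0.133,0.01,0,0,-2,255],[-0.0267,-0.133,0.01,0,0,-2,255],[-0.0267,-0.133,0.01,0,0,-2,255]]]'|grep -E "eef"
cat > chk.py <<'E'
from h import *   # wells as now seen by the wrist camera against the stored pose: save overlay, print well-edge shift
import sys
st()
T=bot.camera_model('top');t=bot.camera('top');cv2.imwrite(f'pics/{sys.argv[1]}.png',t)
H=cv2.cvtColor(t,cv2.COLOR_BGR2HSV);m=((H[...,0]>22)&(H[...,0]<36)&(H[...,1]>150)&(H[...,2]>110)).astype('u1');m[:, :480]=0;m[:150]=0;m[300:]=0;m[:,560:]=0
n,l,s,c=cv2.connectedComponentsWithStats(m)
if n>1: i=1+np.argmax(s[1:,4]);print('note',c[i].round(1),s[i,4])
E
python3 chk.py t13
python3 - <<'E'
import cv2,numpy as np
for f in('top0','t9','t11','t13'):
    H=cv2.cvtColor(cv2.imread(f'pics/{f}.png'),cv2.COLOR_BGR2HSV);m=((H[...,0]>22)&(H[...,0]<36)&(H[...,1]>150)&(H[...,2]>110)).astype('u1');m[:, :480]=0;m[:150]=0;m[300:]=0;m[:,560:]=0
    n,l,s,c=cv2.connectedComponentsWithStats(m);i=1+np.argmax(s[1:,4]);print(f,c[i].round(1),s[i])
E
```

```text
eef_pos: [0.4201, -0.3316, 0.2015]
tcp [ 0.4201 -0.3316  0.2015] yawy 100.34 z [ 0.006  0.    -1.   ] F [-0.1  0.3 -0.2]
note [510.7 230.6] 267
top0 [517.2 240.3] [499 222  37  38 988]
t9 [517.3 240.4] [500 222  36  37 974]
t11 [529.5 247.7] [524 236  12  20 123]
t13 [510.7 230.6] [500 222  29  23 267]
```

```bash
python3 -m jog '[[[-0.0003,-0.0015,0,0,0,0,255],[-0.0003,-0.0015,-0.02,0,0,0,255],[-0.0003,-0.0015,-0.04,0,0,0,255],[-0.0003,-0.0015,-0.06,0,0,0,255],[-0.0003,-0.0015,-0.08,0,0,0,255],[-0.0003,-0.0015,-0.095,0,0,0,255],[-0.0003,-0.0015,-0.1,0,0,0,255],[-0.0003,-0.0015,-0.1,0,0,0,255]]]'|grep -E "eef|force|wid"
python3 -m jog '[[[0,0,-0.001,0,0,0,255],[0,0,-0.002,0,0,0,255],[0,0,-0.003,0,0,0,255],[0,0,-0.003,0,0,0,255]]]'|grep -E "eef|force|wid"
```

```text
eef_pos: [0.4193, -0.3329, 0.1005]
ft_force: [-0.2, -0.2, -0.4]
grip_width: 0.0247
eef_pos: [0.4204, -0.3349, 0.0997]
ft_force: [-0.1, 0.4, -1.3]
grip_width: 0.0243
```

```bash
python3 -m jog '[[[0,0,-0.001,0,0,0,255],[0,0,-0.0015,0,0,0,255],[0,0,-0.0015,0,0,0,255],[0,0,-0.0015,0,0,0,230],[0,0,-0.0015,0,0,0,120],[0,0,-0.0015,0,0,0,120],[0,0,-0.0015,0,0,0,120]]]'|grep -E "eef|force|wid"
python3 -m jog '[[[0,0,0.03,0,0,0,120],[0,0,0.07,0,0,0,120],[0,0,0.11,0,0,0,180],[0,0.04,0.14,0,0,0,255],[0.005,0.08,0.14,0,0,0,255],[0.01,0.12,0.14,0,0,0,255],[0.014,0.16,0.14,0,0,0,255],[0.016,0.2,0.14,0,0,0,255],[0.018,0.24,0.14,0,0,0,255],[0.018,0.28,0.14,0,0,0,255]]]'|grep -E "eef|force|wid"
python3 -m jog '[[[0,0.043,0,0,0,0,255],[0,0.043,0,0,0,0,255],[0,0.043,0,0,0,0,255],[0,0.043,0,0,0,0,255]]]'|grep -E "eef"
python3 -c "
from h import *
look('w14','blue',(.4375,-.005))"
```

```text
eef_pos: [0.4199, -0.3347, 0.0974]
ft_force: [0.3, -0.4, -0.2]
grip_width: 0.0451
eef_pos: [0.4379, -0.0526, 0.2377]
ft_force: [0.5, 0.1, -0.7]
grip_width: 0.0001
eef_pos: [0.4379, -0.0115, 0.2375]
tcp [ 0.4379 -0.0115  0.2375] yawy 100.35 z [ 0.007 -0.002 -1.   ] F [ 0.6 -0.2  0.1]
expect px [324 238] blue {'blue': (array([322.9, 235.5]), array([ 0.4354, -0.0062]), 1415)}
d [-0.0025  0.0053]
```

```bash
python3 -m jog '[[[-0.0022,0.0055,-0.03,0,0,0,255],[-0.0022,0.0055,-0.065,0,0,0,255],[-0.0022,0.0055,-0.095,0,0,0,255],[-0.0022,0.0055,-0.1,0,0,0,255],[-0.0022,0.0055,-0.1,0,0,0,255],[-0.0022,0.0055,-0.1,0,0,0,255]]]' |grep -E "eef|force"
for i in 1 2 3 4; do python3 -m jog '[[[0,0,-0.001,0,0,0,255],[0,0,-0.002,0,0,0,255],[0,0,-0.003,0,0,0,255],[0,0,-0.003,0,0,0,255]]]'|grep -E "eef|force"; done
```

```text
eef_pos: [0.4364, -0.0072, 0.1383]
ft_force: [-0.0, 0.3, 0.1]
eef_pos: [0.4362, -0.0061, 0.135]
ft_force: [0.0, -0.3, -0.5]
eef_pos: [0.4363, -0.006, 0.132]
ft_force: [-0.6, -1.3, 3.6]
eef_pos: [0.4362, -0.006, 0.129]
ft_force: [-0.4, 0.5, 5.4]
eef_pos: [0.4363, -0.006, 0.1261]
ft_force: [-1.1, -0.0, 5.1]
```

```bash
python3 -m jog '[[[0,0,-0.001,0,0,0,255],[0,0,-0.0015,0,0,0,255],[0,0,-0.0015,0,0,0,255]]]'|grep -E "eef|force"
```

```text
eef_pos: [0.4376, -0.006, 0.1261]
ft_force: [-1.5, -0.1, 13.5]
```

```bash
python3 -m jog '[[[0,0,0.03,0,0,0,255],[-0.001,0,0.05,0,0,0,60],[-0.001,0,0.05,0,0,0,60],[-0.001,0,0.05,0,0,0,60],[-0.001,0,0.02,0,0,0,60],[-0.001,0,-0.01,0,0,0,60],[-0.001,0,-0.032,0,0,0,60],[-0.001,0,-0.032,0,0,0,60],[-0.001,0,-0.032,0,0,0,60],[-0.001,0,-0.032,0,0,0,60]]]'|grep -E "eef|force|wid"
python3 -m jog '[[[0,0,0,0,0,0,255],[0,0,0,0,0,0,255],[0,0,0,0,0,0,255],[0,0,0,0,0,0,255],[0,0,0,0,0,0,255]]]'|grep -E "eef|force|wid"
python3 -m jog '[[[0,0,0.03,0,0,0,255],[0,0,0.06,0,0,0,255],[0,0,0.1,0,0,0,255],[0.005,-0.04,0.1,0,0,0,255],[0.01,-0.08,0.1,0,0,0,255],[0.01,-0.12,0.1,0,0,0,255],[0.015,-0.16,0.1,0,0,0,255],[0.02,-0.19,0.1,0,0,0,255],[0.02,-0.2,0.1,0,0,0,255],[0.02,-0.2,0.1,0,0,0,255]]]'|grep -E "eef|force|wid"
cat > cw.py <<'E'
from h import *   # caddy corners from wrist picture: base edge corners (z=0)
import sys
st();M=bot.camera_model('wrist');im=bot.camera('wrist');np.save(sys.argv[1]+'T.npy',M['T']);cv2.imwrite(f'pics/{sys.argv[1]}.png',im)
H=cv2.cvtColor(im,cv2.COLOR_BGR2HSV);m=((H[...,0]>20)&(H[...,0]<36)&(H[...,1]>130)&(H[...,2]>110)).astype('u1');m[:,200:]=0
n,l,s,c=cv2.connectedComponentsWithStats(m);i=1+np.argmax(s[1:,4])
q=np.argwhere(l==i)[:,::-1].astype(np.int32);ap=cv2.approxPolyDP(cv2.convexHull(q),5,True)[:,0];print('note px',ap.tolist())
print([onz('wrist',*map(float,p),.02,M)[:2].round(4).tolist() for p in ap])
if len(sys.argv)>2: cv2.imwrite(f'pics/{sys.argv[1]}o.png',im)
E
python3 cw.py w15; python3 chk.py t15
python3 - <<'E'
from h import *
M=dict(bot.camera_model('wrist'));M['T']=np.load('w11T.npy');im=cv2.imread('pics/w11.png')
H=cv2.cvtColor(im,cv2.COLOR_BGR2HSV);m=((H[...,0]>20)&(H[...,0]<36)&(H[...,1]>130)&(H[...,2]>110)).astype('u1');m[:,200:]=0
n,l,s,c=cv2.connectedComponentsWithStats(m);i=1+np.argmax(s[1:,4])
q=np.argwhere(l==i)[:,::-1].astype(np.int32);ap=cv2.approxPolyDP(cv2.convexHull(q),5,True)[:,0];print('w11 note px',ap.tolist())
print([onz('wrist',*map(float,p),.02,M)[:2].round(4).tolist() for p in ap])
E
```

```text
eef_pos: [0.4349, -0.006, 0.0922]
ft_force: [0.2, 0.4, 0.2]
grip_width: 0.0651
eef_pos: [0.4358, -0.0061, 0.093]
ft_force: [-0.7, -0.2, 6.1]
grip_width: 0.0242
eef_pos: [0.4544, -0.2084, 0.1914]
ft_force: [-0.7, -0.3, 0.2]
grip_width: 0.0244
tcp [ 0.4544 -0.2084  0.1914] yawy 100.04 z [ 0.006 -0.001 -1.   ] F [-0.7 -0.3  0.2]
note px [[101, 224], [28, 224], [5, 122], [84, 123]]
[[0.4919, -0.3752], [0.5021, -0.4329], [0.4248, -0.4458], [0.4153, -0.3882]]
tcp [ 0.4541 -0.2066  0.1913] yawy 100.14 z [ 0.006 -0.    -1.   ] F [-0.7  0.8 -0.9]
note [530.5 249.3] 76
w11 note px [[88, 224], [15, 222], [0, 119], [73, 122]]
[[0.4919, -0.376], [0.5025, -0.4331], [0.4239, -0.4422], [0.4148, -0.3896]]
```

```bash
python3 -m jog '[[[0.01,-0.01,0.035,0,0,0,255],[0.0148,-0.05,0.04,0,0,0,255],[0.0148,-0.09,0.04,0,0,0,255],[0.0148,-0.1186,0.04,0,0,0,255],[0.0148,-0.1186,0.04,0,0,0,255],[0.0148,-0.1186,0.02,0,0,0,255],[0.0148,-0.1186,0.01,0,0,0,255],[0.0148,-0.1186,0.01,0,0,0,255]]]'|grep -E "eef"
python3 chk.py t16
```

```text
eef_pos: [0.468, -0.3217, 0.1988]
tcp [ 0.468  -0.3217  0.1988] yawy 100.4 z [ 0.001  0.003 -1.   ] F [-1.3  0.4 -0.7]
note [507.5 242.1] 141
```

```bash
python3 -m jog '[[[0.0005,-0.002,0,0,0,0,255],[0.0005,-0.002,-0.02,0,0,0,255],[0.0005,-0.002,-0.04,0,0,0,255],[0.0005,-0.002,-0.06,0,0,0,255],[0.0005,-0.002,-0.08,0,0,0,255],[0.0005,-0.002,-0.095,0,0,0,255],[0.0005,-0.002,-0.1,0,0,0,255],[0.0005,-0.002,-0.101,0,0,0,255],[0.0005,-0.002,-0.103,0,0,0,255],[0.0005,-0.002,-0.103,0,0,0,255]]]'|grep -E "eef|force|wid"
```

```text
eef_pos: [0.4709, -0.327, 0.1001]
ft_force: [-0.6, 1.2, 0.4]
grip_width: 0.0246
```

```bash
python3 -m jog '[[[-0.0015,0.001,-0.0015,0,0,0,255],[-0.0015,0.001,-0.0025,0,0,0,255],[-0.0015,0.001,-0.0025,0,0,0,255],[-0.0015,0.001,-0.0025,0,0,0,230],[-0.0015,0.001,-0.0025,0,0,0,120],[-0.0015,0.001,-0.0025,0,0,0,120],[-0.0015,0.001,-0.0025,0,0,0,120]]]'|grep -E "eef|force|wid"
python3 -m jog '[[[0,0,0.03,0,0,0,120],[0,0,0.07,0,0,0,120],[0,0,0.11,0,0,0,180],[0,0.04,0.145,0,0,0,255],[0,0.08,0.145,0,0,0,255],[-0.005,0.12,0.145,0,0,0,255],[-0.01,0.16,0.145,0,0,0,255],[-0.015,0.2,0.145,0,0,0,255],[-0.02,0.24,0.145,0,0,0,255],[-0.025,0.28,0.145,0,0,0,255]]]'|grep -E "eef"
python3 -m jog '[[[0,0.04,0,0,0,0,255],[0,0.08,0,0,0,0,255],[0,0.12,0,0,0,0,255],[0,0.128,0,0,0,0,255],[0,0.128,0,0,0,0,255],[0,0.128,0,0,0,0,255]]]'|grep -E "eef"
python3 -c "
from h import *
look('w17','green',(.440,.082))"; python3 chk.py t17
```

```text
eef_pos: [0.4684, -0.3257, 0.0964]
ft_force: [0.2, -0.6, 0.4]
grip_width: 0.0448
eef_pos: [0.4428, -0.0446, 0.2415]
eef_pos: [0.4434, 0.0817, 0.2412]
tcp [0.4434 0.0817 0.2412] yawy 100.36 z [ 0.006 -0.002 -1.   ] F [ 0.6 -1.3  0.6]
expect px [315 231] green {'green': (array([316. , 226.7]), array([0.4368, 0.0817]), 1120)}
d [-0.0066  0.    ]
tcp [0.4435 0.0809 0.2412] yawy 100.25 z [ 0.006 -0.002 -1.   ] F [0.5 0.6 0. ]
note [517.4 240.3] 952
```

```bash
python3 -m jog '[[[-0.0056,0.0004,-0.03,0,0,0,255],[-0.0056,0.0004,-0.065,0,0,0,255],[-0.0056,0.0004,-0.095,0,0,0,255],[-0.0056,0.0004,-0.104,0,0,0,255],[-0.0056,0.0004,-0.104,0,0,0,255],[-0.0056,0.0004,-0.104,0,0,0,255]]]' |grep -E "eef|force"
for i in 1 2 3 4; do python3 -m jog '[[[0,0,-0.001,0,0,0,255],[0,0,-0.002,0,0,0,255],[0,0,-0.003,0,0,0,255],[0,0,-0.003,0,0,0,255]]]'|grep -E "eef|force"; done
```

```text
eef_pos: [0.4385, 0.0811, 0.138]
ft_force: [0.9, 0.8, 0.5]
eef_pos: [0.4386, 0.0822, 0.1352]
ft_force: [-0.2, -0.4, 0.6]
eef_pos: [0.4384, 0.0823, 0.1319]
ft_force: [-0.6, -0.0, 4.1]
eef_pos: [0.4384, 0.0823, 0.1289]
ft_force: [-0.7, 0.2, 4.0]
eef_pos: [0.4385, 0.0823, 0.126]
ft_force: [-1.3, 0.1, 6.9]
```

```bash
python3 -m jog '[[[0,0,-0.001,0,0,0,255],[0,0,-0.0015,0,0,0,255],[0,0,-0.0015,0,0,0,255]]]'|grep -E "eef|force"
python3 -m jog '[[[0,0,0.03,0,0,0,255],[-0.001,0,0.05,0,0,0,60],[-0.001,0,0.05,0,0,0,60],[-0.001,0,0.05,0,0,0,60],[-0.001,0,0.02,0,0,0,60],[-0.001,0,-0.01,0,0,0,60],[-0.001,0,-0.032,0,0,0,60],[-0.001,0,-0.032,0,0,0,60],[-0.001,0,-0.032,0,0,0,60],[-0.001,0,-0.032,0,0,0,60]]]'|grep -E "eef|force|wid"
python3 -m jog '[[[0,0,0,0,0,0,255],[0,0,0,0,0,0,255],[0,0,0,0,0,0,255],[0,0,0,0,0,0,255],[0,0,0,0,0,0,255]]]'|grep -E "eef|force|wid"
```

```text
eef_pos: [0.4398, 0.0825, 0.1261]
ft_force: [-2.0, 0.2, 13.2]
eef_pos: [0.4372, 0.0821, 0.0922]
ft_force: [0.3, 0.4, -0.5]
grip_width: 0.0652
eef_pos: [0.438, 0.0822, 0.0931]
ft_force: [-0.5, -0.1, 5.3]
grip_width: 0.0247
```

```bash
python3 -m jog '[[[0,0,0.03,0,0,0,255],[0,0,0.06,0,0,0,255],[0,0,0.1,0,0,0,255],[0.002,-0.04,0.14,0,0,0,255],[0.006,-0.08,0.14,0,0,0,255],[0.01,-0.12,0.14,0,0,0,255],[0.014,-0.16,0.14,0,0,0,255],[0.018,-0.2,0.14,0,0,0,255],[0.024,-0.24,0.14,0,0,0,255],[0.03,-0.265,0.14,0,0,0,255]]]'|grep -E "eef|force|wid"
python3 cw.py w18
```

```text
eef_pos: [0.4665, -0.1861, 0.2319]
ft_force: [0.3, 0.8, -0.5]
grip_width: 0.0242
tcp [ 0.4665 -0.1861  0.2319] yawy 100.15 z [ 0.007 -0.002 -1.   ] F [ 0.3  0.8 -0.5]
note px [[98, 184], [75, 194], [34, 193], [13, 99], [83, 99]]
[[0.4832, -0.3764], [0.4959, -0.3964], [0.5014, -0.4322], [0.4241, -0.4459], [0.4139, -0.389]]
```

```bash
python3 -m jog '[[[0.02,-0.03,0,0,0,0,255],[0.035,-0.06,0,0,0,0,255],[0.048,-0.1,0,0,0,0,255],[0.0516,-0.13,0,0,0,0,255],[0.0516,-0.13,0,0,0,0,255],[0.0516,-0.13,-0.02,0,0,0,255],[0.0516,-0.13,-0.035,0,0,0,255],[0.0516,-0.13,-0.035,0,0,0,255],[0.0516,-0.13,-0.035,0,0,0,255]]]'|grep -E "eef"
python3 chk.py t19
```

```text
eef_pos: [0.5177, -0.3119, 0.1958]
tcp [ 0.5177 -0.3119  0.1958] yawy 100.29 z [ 0.004  0.001 -1.   ] F [ 0.2 -0.5 -0.8]
```

```bash
python3 -m jog '[[[0,-0.001,0,0,0,0,255],[0,-0.001,0,0,0,0,255],[0,-0.001,-0.02,0,0,0,255],[0,-0.001,-0.04,0,0,0,255],[0,-0.001,-0.06,0,0,0,255],[0,-0.001,-0.075,0,0,0,255],[0,-0.001,-0.085,0,0,0,255],[0,-0.001,-0.09,0,0,0,255],[0,-0.001,-0.09,0,0,0,255]]]'|grep -E "eef|force|wid"
```

```text
eef_pos: [0.5183, -0.3137, 0.1063]
ft_force: [0.1, -0.0, -1.7]
grip_width: 0.0251
```

```bash
python3 -m jog '[[[0,-0.002,-0.004,0,0,0,255],[0,-0.002,-0.007,0,0,0,255],[0,-0.002,-0.009,0,0,0,255],[0,-0.002,-0.009,0,0,0,255],[0,-0.002,-0.009,0,0,0,230],[0,-0.002,-0.009,0,0,0,120],[0,-0.002,-0.009,0,0,0,120],[0,-0.002,-0.009,0,0,0,120]]]'|grep -E "eef|force|wid"
python3 -m jog '[[[0,0,0.03,0,0,0,120],[0,0,0.07,0,0,0,120],[0,0,0.11,0,0,0,180],[0,0.04,0.145,0,0,0,255],[-0.01,0.08,0.145,0,0,0,255],[-0.02,0.12,0.145,0,0,0,255],[-0.03,0.16,0.145,0,0,0,255],[-0.04,0.2,0.145,0,0,0,255],[-0.05,0.24,0.145,0,0,0,255],[-0.06,0.28,0.145,0,0,0,255]]]'|grep -E "eef"
python3 -m jog '[[[0,0.04,0,0,0,0,255],[-0.002,0.08,0,0,0,0,255],[-0.004,0.12,0,0,0,0,255],[-0.006,0.16,0,0,0,0,255],[-0.008,0.19,0,0,0,0,255],[-0.008,0.19,0,0,0,0,255],[-0.008,0.19,0,0,0,0,255]]]'|grep -E "eef"
cat > orr.py <<'E'
from h import *  # orange cap: saturated mask, report blob
o=st();M=bot.camera_model('wrist');im=bot.camera('wrist');cv2.imwrite('pics/w20.png',im);np.save('w20T.npy',M['T'])
u=proj('wrist',[.445,.155,.126],M).astype(int);print(u)
H=cv2.cvtColor(im,cv2.COLOR_BGR2HSV)
for p in [(0,0),(0,-8),(8,0),(40,-40),(-45,0)]: print(p,H[u[1]+p[1],u[0]+p[0]])
E
python3 orr.py; python3 chk.py t20
```

```text
eef_pos: [0.5188, -0.316, 0.0982]
ft_force: [0.8, 0.5, 1.1]
grip_width: 0.045
eef_pos: [0.4593, -0.0404, 0.2433]
eef_pos: [0.4518, 0.1495, 0.243]
tcp [0.4518 0.1495 0.243 ] yawy 100.5 z [ 0.007 -0.001 -1.   ] F [-0.2 -0.1  0.6]
[324 226]
(0, 0) [ 11 192 134]
(0, -8) [ 12 221 114]
(8, 0) [ 10 207 121]
(40, -40) [ 13 152 146]
(-45, 0) [  9  26 139]
tcp [0.4519 0.1483 0.243 ] yawy 100.38 z [ 0.007 -0.001 -1.   ] F [-0.7  0.5  0. ]
note [517.4 240.3] 949
```

Run:
```python
from h import *
M=dict(bot.camera_model('wrist'));M['T']=np.load('w20T.npy');im=cv2.imread('pics/w20.png');H=cv2.cvtColor(im,cv2.COLOR_BGR2HSV)
for s,v in((190,180),(210,170),(200,200),(215,150)):
    m=((H[...,0]>4)&(H[...,0]<20)&(H[...,1]>s)&(H[...,2]>v)).astype('u1');m[:,:200]=0;m[:,430:]=0;m[300:]=0
    m=cv2.morphologyEx(m,cv2.MORPH_OPEN,np.ones((3,3)))
    n,l,st_,c=cv2.connectedComponentsWithStats(m);k=np.argsort(-st_[1:,4])[:3]+1;print(s,v,[(st_[i].tolist(),c[i].round(1).tolist()) for i in k])
s=H[205:300:12,300:360:8];print(s.tolist())
```

```text
190 180 [([307, 228, 34, 33, 851], [323.3, 244.4])]
210 170 []
200 200 []
215 150 []
[[[11, 28, 100], [19, 55, 102], [9, 192, 126], [12, 160, 121], [14, 79, 119], [11, 29, 140], [7, 24, 136], [13, 24, 149]], [[9, 24, 136], [17, 63, 114], [11, 195, 131], [12, 209, 117], [11, 171, 152], [3, 21, 144], [10, 23, 133], [9, 25, 142]], [[0, 15, 136], [11, 210, 118], [13, 196, 177], [13, 190, 204], [13, 195, 173], [11, 141, 161], [6, 20, 130], [15, 22, 137]], [[5, 21, 146], [14, 200, 204], [13, 200, 203], [14, 196, 204], [15, 202, 203], [15, 191, 204], [16, 24, 137], [9, 24, 141]], [[14, 25, 131], [10, 135, 182], [14, 196, 207], [14, 195, 205], [14, 193, 205], [11, 118, 173], [10, 18, 127], [14, 25, 130]], [[13, 23, 133], [8, 27, 140], [7, 25, 131], [13, 23, 101], [6, 25, 104], [8, 20, 100], [23, 26, 79], [10, 19, 122]], [[8, 28, 138], [9, 23, 145], [10, 22, 137], [17, 21, 109], [16, 27, 105], [13, 20, 88], [106, 166, 132], [108, 167, 125]], [[9, 30, 138], [14, 21, 132], [13, 27, 132], [13, 22, 104], [4, 20, 104], [108, 124, 84], [106, 164, 135], [105, 162, 137]]]
```

Run:
```python
from h import *
M=dict(bot.camera_model('wrist'));M['T']=np.load('w20T.npy')
print(onz('wrist',323.5,244,.126,M),proj('wrist',onz('wrist',323.5,244,.126,M)+[.013,0,0],M));st()
# same bright-face check on green's earlier picture
```

```text
[0.45671849 0.15680995 0.126     ] [319.87130955 261.81899154]
tcp [0.452  0.1475 0.2429] yawy 100.28 z [ 0.007 -0.002 -1.   ] F [-0.1 -0.2 -0.1]
```

```bash
python3 -m jog '[[[0.003,0.009,-0.03,0,0,0,255],[0.003,0.009,-0.06,0,0,0,255],[0.003,0.009,-0.075,0,0,0,255],[0.003,0.009,-0.075,0,0,0,255],[0.003,0.009,-0.075,0,0,0,255],[0.003,0.009,-0.075,0,0,0,255]]]'|grep eef
python3 - <<'E'
from h import *
st();M=bot.camera_model('wrist');im=bot.camera('wrist');cv2.imwrite('pics/w21.png',im)
def face(n,im,M,x0,x1,y0,y1,s,v):
    H=cv2.cvtColor(im,cv2.COLOR_BGR2HSV);m=((H[...,0]>4)&(H[...,0]<20)&(H[...,1]>s)&(H[...,2]>v)).astype('u1');k=np.zeros_like(m);k[y0:y1,x0:x1]=m[y0:y1,x0:x1]
    nl,l,S,c=cv2.connectedComponentsWithStats(cv2.morphologyEx(k,cv2.MORPH_OPEN,np.ones((2,2))));i=1+np.argmax(S[1:,4]);u=S[i,0]+(S[i,2]-1)/2,S[i,1]+(S[i,3]-1)/2
    print(n,S[i],u,onz(n,*u,.126,M)[:2].round(4))
face('wrist',im,M,200,430,0,330,170,180)
t=cv2.imread('pics/t20.png')
T=bot.camera_model('top');t=cv2.imread('pics/top0.png')
for s,v in((170,190),(185,200),(180,180)): 
  try: face('top',t,T,260,290,225,260,s,v)
  except Exception as e: print(e)
E
```

```text
eef_pos: [0.4561, 0.1563, 0.1691]
tcp [0.4561 0.1563 0.1691] yawy 100.17 z [ 0.009 -0.001 -1.   ] F [-0.5  0.9  0.5]
wrist [ 292  261   49   38 1496] (np.float64(316.0), np.float64(279.5)) [0.4551 0.1572]
top [268 236  11  10  93] (np.float64(273.0), np.float64(240.5)) [0.4561 0.1547]
attempt to get argmax of an empty sequence
top [268 236  11  10  94] (np.float64(273.0), np.float64(240.5)) [0.4561 0.1547]
```

```bash
python3 -m jog '[[[0,0,-0.02,0,0,0,255],[0,0,-0.031,0,0,0,255],[0,0,-0.031,0,0,0,255],[0,0,-0.031,0,0,0,255]]]' |grep -E "eef|force"
for i in 1 2 3 4; do python3 -m jog '[[[0,0,-0.001,0,0,0,255],[0,0,-0.002,0,0,0,255],[0,0,-0.003,0,0,0,255],[0,0,-0.003,0,0,0,255]]]'|grep -E "eef|force"; done
```

```text
eef_pos: [0.4556, 0.1569, 0.1378]
ft_force: [0.6, -0.8, 1.0]
eef_pos: [0.4554, 0.1571, 0.1343]
ft_force: [0.7, -0.2, -0.6]
eef_pos: [0.4556, 0.1572, 0.1316]
ft_force: [-1.0, 0.4, 3.9]
eef_pos: [0.4556, 0.1572, 0.1286]
ft_force: [-0.6, -0.4, 4.4]
eef_pos: [0.456, 0.1573, 0.126]
ft_force: [-1.0, -0.3, 6.7]
```

```bash
python3 -m jog '[[[0,0,-0.001,0,0,0,255],[0,0,-0.0015,0,0,0,255],[0,0,-0.0015,0,0,0,255]]]'|grep -E "eef|force"
python3 -m jog '[[[0,0,0.03,0,0,0,255],[-0.001,0,0.05,0,0,0,60],[-0.001,0,0.05,0,0,0,60],[-0.001,0,0.05,0,0,0,60],[-0.001,0,0.02,0,0,0,60],[-0.001,0,-0.01,0,0,0,60],[-0.001,0,-0.032,0,0,0,60],[-0.001,0,-0.032,0,0,0,60],[-0.001,0,-0.032,0,0,0,60],[-0.001,0,-0.032,0,0,0,60]]]'|grep -E "eef|force|wid"
python3 -m jog '[[[0,0,0,0,0,0,255],[0,0,0,0,0,0,255],[0,0,0,0,0,0,255],[0,0,0,0,0,0,255],[0,0,0,0,0,0,255]]]'|grep -E "eef|force|wid"
python3 -m jog '[[[0,0,0.03,0,0,0,255],[0,0,0.06,0,0,0,255],[0,0,0.1,0,0,0,255],[0,-0.04,0.14,0,0,0,255],[0,-0.08,0.14,0,0,0,255],[0,-0.12,0.14,0,0,0,255],[0,-0.16,0.14,0,0,0,255],[0,-0.2,0.14,0,0,0,255],[0,-0.24,0.14,0,0,0,255],[0,-0.28,0.14,0,0,0,255]]]'|grep -E "eef|force|wid"
python3 -m jog '[[[0.01,-0.03,0,0,0,0,255],[0.014,-0.05,0,0,0,0,255],[0.014,-0.05,0,0,0,0,255],[0.014,-0.05,0,0,0,0,255]]]'|grep -E "eef|force|wid"
python3 cw.py w22
```

```text
eef_pos: [0.4571, 0.1577, 0.1261]
ft_force: [-0.6, 0.7, 14.0]
eef_pos: [0.4544, 0.1571, 0.0917]
ft_force: [0.8, -0.9, -0.0]
grip_width: 0.0653
eef_pos: [0.455, 0.1572, 0.0926]
ft_force: [-0.9, -0.1, 6.6]
grip_width: 0.0245
eef_pos: [0.4535, -0.1234, 0.2315]
ft_force: [1.4, 0.8, -1.2]
grip_width: 0.0246
eef_pos: [0.4677, -0.1725, 0.2309]
ft_force: [0.0, -0.2, -1.1]
grip_width: 0.0247
tcp [ 0.4677 -0.1725  0.2309] yawy 100.13 z [ 0.006 -0.    -1.   ] F [ 0.  -0.2 -1.1]
note px [[78, 178], [53, 190], [15, 188], [0, 94], [46, 95], [72, 141]]
[[0.4815, -0.3789], [0.4962, -0.4006], [0.5002, -0.4335], [0.4228, -0.4411], [0.417, -0.4041], [0.4505, -0.3836]]
```

```bash
python3 -m jog '[[[0.03,-0.025,0,0,0,0,255],[0.06,-0.05,0,0,0,0,255],[0.085,-0.085,0,0,0,0,255],[0.0996,-0.12,0,0,0,0,255],[0.0996,-0.1352,0,0,0,0,255],[0.0996,-0.1352,0,0,0,0,255],[0.0996,-0.1352,-0.02,0,0,0,255],[0.0996,-0.1352,-0.033,0,0,0,255],[0.0996,-0.1352,-0.033,0,0,0,255],[0.0996,-0.1352,-0.033,0,0,0,255]]]'|grep -E "eef"
python3 chk.py t23
```

```text
eef_pos: [0.5671, -0.3045, 0.1979]
tcp [ 0.5671 -0.3045  0.1979] yawy 100.4 z [ 0.004  0.001 -1.   ] F [-0.1 -0.5 -0.4]
```

```bash
python3 -m jog '[[[0,0,0,0,0,0,255],[0,0,-0.02,0,0,0,255],[0,0,-0.04,0,0,0,255],[0,0,-0.06,0,0,0,255],[0,0,-0.075,0,0,0,255],[0,0,-0.085,0,0,0,255],[0,0,-0.09,0,0,0,255],[0,0,-0.09,0,0,0,255]]]'|grep -E "eef|force|wid"
```

```text
eef_pos: [0.5674, -0.3063, 0.1077]
ft_force: [-0.3, 1.0, -0.8]
grip_width: 0.0249
```

```bash
python3 -m jog '[[[0,-0.001,-0.004,0,0,0,255],[0,-0.001,-0.008,0,0,0,255],[0,-0.001,-0.0105,0,0,0,255],[0,-0.001,-0.0105,0,0,0,255],[0,-0.001,-0.0105,0,0,0,230],[0,-0.001,-0.0105,0,0,0,120],[0,-0.001,-0.0105,0,0,0,120],[0,-0.001,-0.0105,0,0,0,120]]]'|grep -E "eef|force|wid"
python3 -m jog '[[[0,0,0.03,0,0,0,120],[0,0,0.07,0,0,0,120],[0,0,0.11,0,0,0,120],[-0.03,0.02,0.15,0,0,0,120],[-0.06,0.05,0.19,0,0,0,120],[-0.1,0.08,0.2,0,0,0,120],[-0.13,0.11,0.2,0,0,0,120],[-0.16,0.14,0.2,0,0,0,120],[-0.19,0.17,0.2,0,0,0,120],[-0.2,0.2,0.2,0,0,0,120]]]'|grep -E "eef|force"
python3 -m jog '[[[-0.02,0.04,0,0,0,0,120],[-0.04,0.08,0,0,0,0,120],[-0.06,0.1,0,0,0,0,120],[-0.06,0.1,0,0,0,0,120]]]'|grep eef
python3 chk.py t24
python3 - <<'E'
from h import *
s=bot.camera('side');t=bot.camera('top');cv2.imwrite('pics/s24.png',s)
a=cv2.resize(s[150:330,195:405],(420,360),interpolation=cv2.INTER_CUBIC);b=cv2.resize(t[120:300,285:565],(420,270),interpolation=cv2.INTER_CUBIC)
c=cv2.resize(t[160:280,445:545],(375,450),interpolation=cv2.INTER_CUBIC);c=(255*(c/255.)**.6).astype('u1')
o=np.zeros((600,800,3),'u1');s2=s[160:230,290:390];o[:360,:420]=a;o[360:600,:420]=b[:240];o[:450,420:795]=c
o[450:600,420:634]=cv2.resize(s2,(214,150),interpolation=cv2.INTER_CUBIC);cv2.imwrite('pics/c24.png',o)
E
```

```text
eef_pos: [0.5679, -0.3079, 0.0982]
ft_force: [-0.5, 0.0, 0.1]
grip_width: 0.045
eef_pos: [0.3782, -0.1267, 0.2981]
ft_force: [0.8, 1.1, 0.6]
eef_pos: [0.3164, -0.0242, 0.298]
tcp [ 0.3164 -0.0242  0.298 ] yawy 100.58 z [ 0.006  0.001 -1.   ] F [-1.1  0.2 -1.3]
note [517.5 240.3] 965
```

View pics/c24.png

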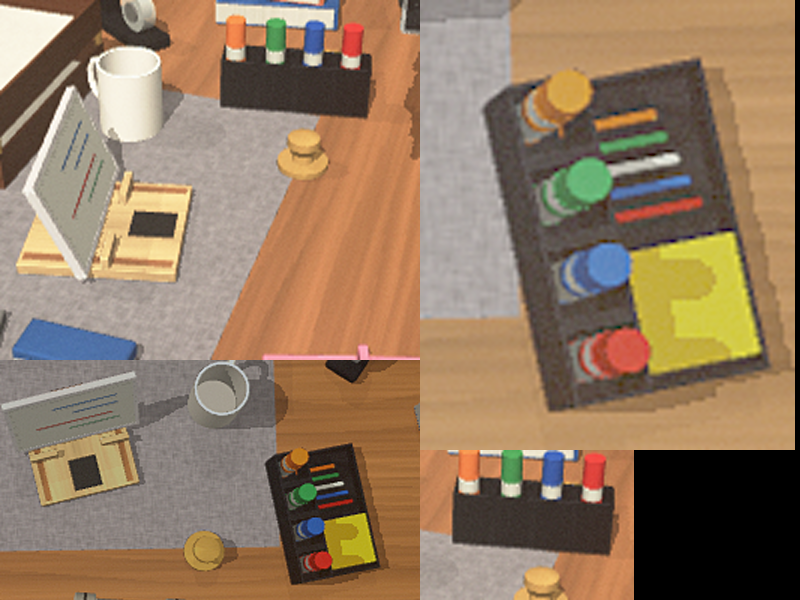

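All four markers stand in wells with no dark neck showing, and the board leans on the stand. Last, a numeric check of the board's centring.

Run:
```python
from h import *
T=bot.camera_model('top');t=cv2.imread('pics/t24.png');H=cv2.cvtColor(t,cv2.COLOR_BGR2HSV)
m=((H[...,1]<45)&(H[...,2]>165)).astype('u1');m[:,:280]=0;m[:,385:]=0;m[:115]=0;m[190:]=0
n,l,s,c=cv2.connectedComponentsWithStats(m);i=1+np.argmax(s[1:,4]);q=np.argwhere(l==i)[:,::-1].astype(np.float32)
b=cv2.boxPoints(cv2.minAreaRect(q));print(b.round(1).tolist(),s[i])
P=np.array([onz('top',*map(float,p),.129,T)[:2] for p in b]);d=P-[.645,.0205];a=np.radians(12.8)
print('stand frame mm',(1e3*np.c_[d[:,0]*np.cos(a)+d[:,1]*np.sin(a),-d[:,0]*np.sin(a)+d[:,1]*np.cos(a)]).round(1).tolist())
print(bot.get_obs()['clock'])
```

```text
[[285.3999938964844, 148.6999969482422], [374.29998779296875, 127.0], [375.29998779296875, 131.1999969482422], [286.5, 152.89999389648438]] [286 128  90  25 362]
stand frame mm [[35.4, 99.8], [35.2, -100.6], [25.8, -100.5], [25.9, 99.7]]
46.7167
```

```bash
python3 -c "
from workcell import bot
print(bot.job_done())"
```

```text
the job is handed in; nothing more can be done
None
```

The job is done and handed in at about 47 s of the 210 s allowed; no verdict was reported.

- **Prop leg:** I pushed it back first. The leg stopped moving at its stop with the push rising to about 10 N.
- **Board:** it came out of the sorter and now leans on the leg behind the lips. In the last check its ends were at +99.8 and -100.6 mm in the stand's y, so it is centred within about 0.5 mm. Both long edges read the same x at each end, so it stands square to the stand.
- **Caps:** all four markers were there (red, blue, green and orange). Each cap stopped at the same home height under 13 to 14.5 N, and the final picture shows no dark neck on any of them.
- **Markers:** each stands cap up in its own well. From the robot's side outward the order is red, blue, green, orange.
- **Caddy:** I checked it before each placement and after the last one, and it had not moved.

The other things look unmoved in the last pictures, though I compared only the caddy by numbers. No check failed. The only disagreement was my first position for the orange cap, which was off by about 9 mm because the wood was picked up in the colour mask. I measured it again from closer before pressing.

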